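# Clamp a vaccine vial in the hand-cranked holder

## Robot

A 7-joint arm with a two-finger parallel gripper is mounted at the origin on the work surface. World frame = base frame: x ahead of the robot, y to its left, z up, the work surface at z = 0. Lengths are in mm, angles in rad, forces in N, time in s.
With the tool pointing down it reaches from about 350 to 900 mm from the base axis. Payload 8.1 kg.
Tool frame: the origin (TCP) lies where the fingers leave the gripper's body, on its centre line; the fingertips stand 66 mm ahead of it and the grasp point (between the pads) lies 47 mm ahead of it; z points along the fingers, x is the direction in which the jaws open and shut, and the axes are right-handed (so a half turn about z gives the same grasp; the last joint's range is limited). The gripper opens to 92 mm and grips with 3 to 60 N. Pads are 19 mm wide; open, the fingers measure 130 mm over their backs; the gripper's body (75 mm by 190 mm) begins 47 mm behind the grasp point.
Start: joints at [1.187, 0.434, 0.025, 1.573, -0.012, 1.134, -0.075], TCP at [173.178, -600.539, 292.242] pointing down, gripper open.
Joint ranges: [-2.62, 2.62], [-0.44, 2.09], [-1.27, 1.32], [0.08, 2.57], [-1.32, 4.46], [0.12, 2], [-2.74, 2.74]. Speed limits (rad/s): [2.22, 2.22, 3.01, 3.01, 3.14, 3.14, 3.14].

## Interface

Orientations are given as a unit quaternion [x, y, z, w].
In Python, from cell import ctrl, cams, ticket gives the robot as it stands.
- The arm moves only by the tool send_rows, never from a script. Its argument "rows" is a list of rows, each an object with "claw": the finger opening in mm, from 0 to 91.8; "travel": the shift along the world's x, y, z in mm, a list of three; "delta_rot": the turn, a rotation vector about the world's x, y, z in rad, a list of three. A call has exactly 10 rows; each row is the pose to reach, as a shift and turn from the pose commanded when the call began; what a row does not reach only later rows make up. A row lasts 1/10 s, in which the tool goes at most 50 mm and 8.59 degrees, less where a joint would pass 70% of its speed; a pose out of reach is approached as far as the arm can. A call with a gripper value outside its range is refused whole. The fingers move at their own pace and stop on an object; "squeeze" is the grip in N (left out, the last holds). Time passes only in rows, so rows that repeat a pose let the fingers close, or fill a call up. It gives the time, the measured TCP pose, the force and the opening at its end, in the units of the state.
- ctrl.get_obs(): the state, without advancing time (a new reading comes with each control period).
- cams.read_camera(name): name is "scene" or "side" or "wrist"; returns (picture, depth): 384x512x3 uint8, red, green, blue; 384x512 float32, mm along the optical axis (not along the pixel's ray), 0 where there is no reading.
- cams.camera_model(name): a dict with "intrinsics" (3x3 intrinsics, pixels), "distortion" ([k1, k2, p1, p2, k3] as OpenCV has them; the pictures are not rectified), "eye" and "orientation" of the camera in the world; the wrist camera has in their place "hand_eye" (4x4, takes a point from camera to tool coordinates, whose origin is the TCP and whose axes are the tool frame's). Camera axes: x right, y down, z forward; pixel columns grow to the right and rows downward; lengths in mm; the calibration is good to about 2 mm. A picture is of the moment at which its call begins: read the wrist's pose just before it. camera_model takes no time and is no camera call.
- ticket.hand_in(): hands the job in, once; it reports no verdict.
The state is a dict: "clock": time; "joint_positions": joint angles; "qd": joint speeds; "joint_efforts": joint torques, N m; "eef_pos": TCP position; "orientation": TCP orientation; "ft_force": force on the tool from outside, world axes, zero at the start; "torque": the same for the moment, N m; "grip_width": finger opening in mm.
Only numpy, scipy, OpenCV 4.12 (cv2) and the standard library are available. Lean on these libraries where they do the work, as an engineer would, in place of code of your own. Each camera call takes 0.05 s, during which the arm holds its last target.

## Task

Stand the orange-capped vial upright on the bed of the vial clamp, between the jaw and the stop, then take the crank's spinning grip and wind it clockwise in one go, without leaving the grip, until the vial is held firmly. Feel for the crank turning stiffer and stop there: do not overtighten, the vial is glass. Let go of everything and leave the other vials and the syringes where they are.

Things in the scene. Friction and masses are not known exactly. Their poses are not given: they have to be found in the camera images.
- clamp: Vial clamp fixed to the table: aluminium base plate 90 x 270 x 12 mm (its flat top is the bed), long along its own y (y -155 to +115 mm). Origin: underside, x centred; z up. White gearbox (72 x 80 mm, top 42 mm above the table) at y -140 to -60 mm carries the crank. From its +y side the flat jaw closes towards +y; beyond, a grey V-shaped stop, top 37 mm above the table.
- nest (a point): Point on the bed (blue patch, 12 mm above the table) at clamp x 0, y +25 mm: stand the vial with its axis here, at least 8 mm clear of jaw and stop at the start. The jaw later pushes it along the bed into the stop. The stop's setting varies and is not measured: a vial seated in it has its axis at x 0, y +34 to +58 mm.
- jaw_face (a point): Centre of the jaw's black rubber face (44 mm wide, 22 mm high, top 36 mm above the table). At clamp y -8 to +2 mm at the start; moves 20 mm to clamp +y per crank turn clockwise seen from above. The jaw plate gives on its carriage with spring and friction: winding on against the clamped vial presses it with 20 N at once, then 22 N more per mm (18 degrees of crank).
- crank_axis (a point): Point on the crank's upright axis: clamp x 0, y -100 mm, 78 mm above the table (height of the grip's middle). While turning free the crank takes about 1.5 N along the circle at the grip; each N on the vial adds 0.07 N. Right is 4.5 to 6.5 N while turning; 7.8 N (90 N on the vial) breaks the glass. Standing still, friction hides up to 4 N of it. 1 to 3 turns. It stays where left, at about 20 N.
- grip_mid (a point): Middle of the crank's black upright grip with an orange ring: a barrel 22 mm in diameter, 58 to 98 mm above the table, that spins freely on its upright pin, so the hand need not turn. The pin runs on a circle of 45 mm radius about crank_axis; its start on the circle varies. The steel crank arm lies below it, top 54 mm above the table.
- jaw: The jaw plate itself (steel with black rubber face); origin on its face at the middle of its width, 13 mm above the table; axes as the clamp's. Wound clear of the vial it stands with the carriage.
- vial: The glass vial with the ORANGE cap: body 24 mm in diameter up to 43 mm, cap 20 mm in diameter, overall 60 mm high, 40 g. Origin at the centre of its underside, z up its axis. Stands on a white tray (top 8 mm above the table) in a row of three, 85 mm apart; which place varies.
- vial_green: Same vial with a green cap; leave alone.
- vial_blue: Same vial with a blue cap; leave alone.
- vial_tray: White tray plate 270 x 70 x 8 mm, fixed, long along its own x; vials stand at x -85, 0 and +85 mm. Origin at the centre of its underside.
- syringe_a: Capped syringe lying on the table, 145 mm long; leave alone.
- syringe_b: As syringe_a.
- syringe_c: As syringe_a.

How it is judged:
By the outcome, as a careful person would: the job done as asked, in the order asked, and still so for the second after the job is handed in, with the robot touching nothing.
It also fails if it takes over 72 s, if anything falls off the work surface, if the arm or the gripper's body presses on something with over 40 N, if the wrist force passes 120 N, or if a joint passes its speed limit or range.

## Working session

There is one attempt and no reset: what is moved stays moved. The work goes in short steps, Python scripts to look and compute and a tool call to move; the robot and the scene stay as the last step left them, time stands still between calls to the robot, and variables do not carry over. Pictures are saved under pics/ and viewed, and the job is handed in when it is done.

Besides the shell and the picture viewer there is one more tool, called after "Request:" as name(argument=value, ...), one argument or row to a line, values as JSON. send_rows: Moves the arm, as the interface text tells. Its arguments: {"type":"object","properties":{"rows":{"type":"array"},"squeeze":{"type":"number"}},"required":["rows"]}

```bash
ls; mkdir -p pics
cat > h.py <<'E'
import numpy as np, cv2
from scipy.spatial.transform import Rotation as R
from cell import ctrl, cams, ticket
def T(p,q):
    M=np.eye(4);M[:3,:3]=R.from_quat(q).as_matrix();M[:3,3]=p;return M
def campose(name,obs=None):
    m=cams.camera_model(name)
    if name=='wrist':
        o=obs or ctrl.get_obs()
        return T(o['eef_pos'],o['orientation'])@np.array(m['hand_eye'])
    q=np.array(m['orientation'])
    if q.shape==(3,3):
        M=np.eye(4);M[:3,:3]=q;M[:3,3]=m['eye'];return M
    return T(m['eye'],q)
def shot(name,tag):
    P=campose(name); im,d=cams.read_camera(name)
    cv2.imwrite(f'pics/{tag}.png',im[:,:,::-1]); np.savez(f'pics/{tag}.npz',im=im,d=d,P=P,K=cams.camera_model(name)['intrinsics'],D=cams.camera_model(name)['distortion'])
    return im,d,P
def load(tag):
    return np.load(f'pics/{tag}.npz')
def world(tag,dec=1):
    z=load(tag);d=z['d'];h,w=d.shape
    u,v=np.meshgrid(np.arange(w),np.arange(h))
    n=cv2.undistortPoints(np.stack([u,v],-1).reshape(-1,1,2).astype(float),z['K'],z['D']).reshape(h,w,2)
    p=np.concatenate([n*d[...,None],d[...,None]],-1)
    W=p@z['P'][:3,:3].T+z['P'][:3,3]
    W[d==0]=np.nan
    return z['im'],W
def proj(tag,pts):
    z=load(tag);Pi=np.linalg.inv(z['P'])
    return cv2.projectPoints(np.array(pts,float).reshape(-1,1,3),cv2.Rodrigues(Pi[:3,:3])[0],Pi[:3,3],z['K'],z['D'])[0].reshape(-1,2)
E
python3 - <<'E'
from h import *
for n in ('scene','side','wrist'):
    shot(n,n+'0'); print(n,cams.camera_model(n))
print(ctrl.get_obs())
a=[cv2.imread(f'pics/{n}0.png') for n in ('scene','side','wrist')]
E
```

```text
pics
scene {'intrinsics': array([[349.32873159,   0.        , 250.79006516],
       [  0.        , 349.32873159, 182.37031963],
       [  0.        ,   0.        ,   1.        ]]), 'distortion': array([-0.10321241,  0.        ,  0.        ,  0.        ,  0.        ]), 'eye': array([993.99274768, 125.96999661, 684.95475103]), 'orientation': array([ 0.58114098,  0.75313408, -0.23906609, -0.19470906])}
side {'intrinsics': array([[359.03912309,   0.        , 251.79740874],
       [  0.        , 359.03912309, 187.39289247],
       [  0.        ,   0.        ,   1.        ]]), 'distortion': array([-0.09603344,  0.        ,  0.        ,  0.        ,  0.        ]), 'eye': array([212.54246249, 447.38944012, 500.93789429]), 'orientation': array([-0.33107744,  0.8308791 , -0.41800168,  0.15906678])}
wrist {'intrinsics': array([[282.61228801,   0.        , 258.98566664],
       [  0.        , 282.61228801, 190.55544911],
       [  0.        ,   0.        ,   1.        ]]), 'distortion': array([0.01824014, 0.        , 0.        , 0.        , 0.        ]), 'hand_eye': array([[ 9.99999751e-01,  6.6
[... 327 characters left out ...]
, 'joint_positions': array([ 1.18739847,  0.4350321 ,  0.02497741,  1.57385403, -0.01160478,
        1.13399028, -0.07511597]), 'qd': array([-0.00103113, -0.00358691,  0.00050409, -0.00381349,  0.00103142,
        0.0013191 , -0.0001818 ]), 'joint_efforts': array([ 3.00048385e-03, -6.68264365e+01,  9.86258872e-01, -3.14692533e+01,
       -6.06374815e-02,  3.94855253e-02,  1.37797260e-04]), 'eef_pos': array([ 173.08266548, -600.25064859,  291.65757311]), 'orientation': array([ 7.99073264e-01, -6.01233394e-01, -4.83641879e-04, -3.00428293e-04]), 'ft_force': array([ 0.38301454, -0.4835401 , -0.02220489]), 'torque': array([-0.01768052,  0.02929083,  0.02001698]), 'grip_width': 91.87644107777531}
```

View pics/scene0.png

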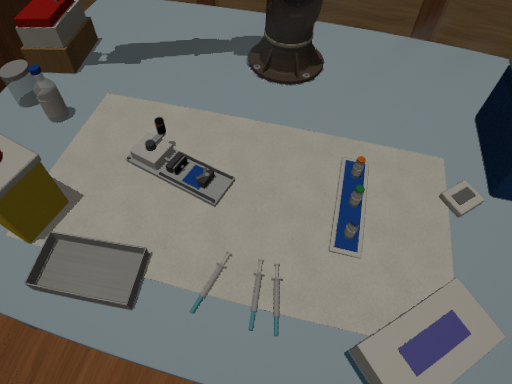

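View pics/side0.png

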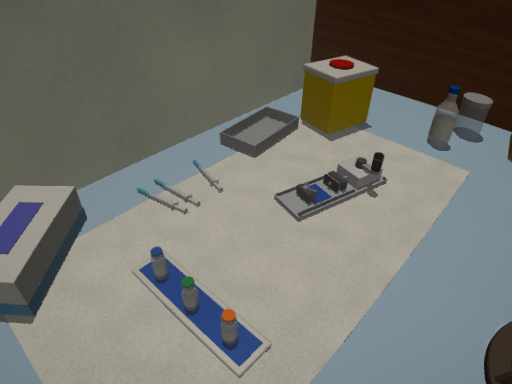

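View pics/wrist0.png

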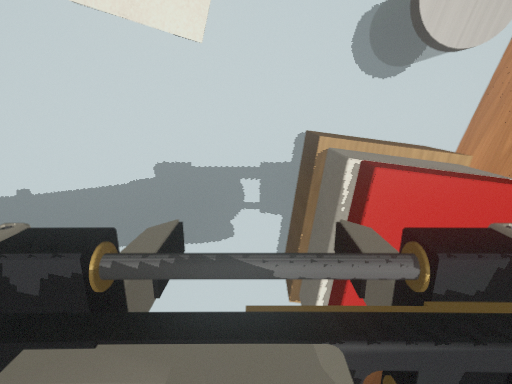

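The scene view shows the orange vial at about (360,162), the green and blue vials below it, the clamp around (180,172) and the grip at (160,125). In the side view the orange cap is at (229,316) and the grip at (378,161). Next I get positions from depth.

Run:
```python
from h import *
for tag in('scene0','side0'):
    im,W=world(tag)
    hsv=cv2.cvtColor(im,cv2.COLOR_RGB2HSV)
    ok=~np.isnan(W[...,2])
    def rep(n,m):
        m=m&ok
        if m.sum(): print(tag,n,m.sum(),np.median(W[m],0).round(1),W[m].min(0).round(0),W[m].max(0).round(0))
    H,S,V=hsv[...,0],hsv[...,1],hsv[...,2]
    inb=(W[...,0]>300)&(W[...,0]<750)&(abs(W[...,1])<400)
    rep('orange',(H>3)&(H<16)&(S>180)&(V>120)&inb&(W[...,2]>45))
    rep('green',(H>45)&(H<80)&(S>130)&inb&(W[...,2]>45))
    rep('black',(V<40)&inb&(W[...,2]>50))
    rep('orangeall',(H>3)&(H<16)&(S>150)&inb)
    b=(H>105)&(H<125)&(S>150)&inb&(W[...,2]<30)
    n,l,s,c=cv2.connectedComponentsWithStats(b.astype(np.uint8))
    for i in range(1,n):
        if s[i,4]>30: rep('blue',l==i)
for t in('scene0','side0'):
    i=cv2.imread(f'pics/{t}.png'); 
    c=i[100:220,110:250] if t=='scene0' else i[130:230,260:400]
    cv2.imwrite(f'pics/{t}c.png',cv2.resize(c,None,fx=5,fy=5,interpolation=cv2.INTER_CUBIC))
```

```text
scene0 orange 29 [427.9 255.6  69.1] [421. 248.  67.] [435. 263.  72.]
scene0 green 47 [513.3 258.8  68.3] [504. 250.  66.] [522. 266.  72.]
scene0 black 131 [ 465.1 -229.2   78.5] [ 451. -249.   50.] [ 513. -221.  100.]
scene0 orangeall 61 [433.3 251.3  69.6] [ 418. -233.   66.] [470. 265.  95.]
scene0 blue 1208 [534.9 245.    9. ] [387. 229.   5.] [635. 278.  26.]
scene0 blue 227 [ 539.3 -123.3   13.4] [ 505. -145.   10.] [ 569. -100.   25.]
side0 orange 119 [426.7 258.1  68. ] [418. 249.  66.] [435. 267.  70.]
side0 green 90 [512.6 260.8  67.8] [505. 253.  66.] [522. 269.  70.]
side0 black 145 [ 456.6 -222.2   77.6] [ 448. -235.   50.] [ 508. -217.  101.]
side0 orangeall 144 [427.4 258.   68.1] [ 417. -227.   65.] [465. 267.  92.]
side0 blue 155 [ 524.8 -123.4   12.4] [ 507. -143.   11.] [560. -85.  14.]
side0 blue 2433 [479.6 258.8   8.4] [387. 230.   5.] [635. 279.  12.]
```

View pics/scene0c.png

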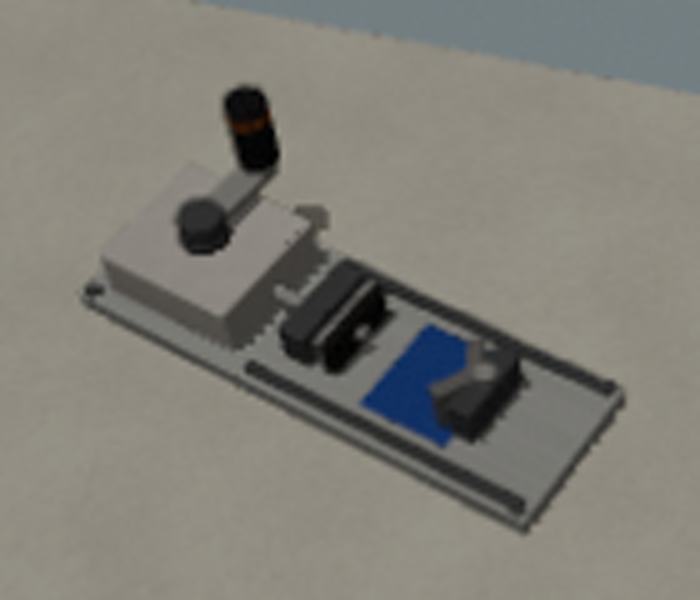

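View pics/side0c.png

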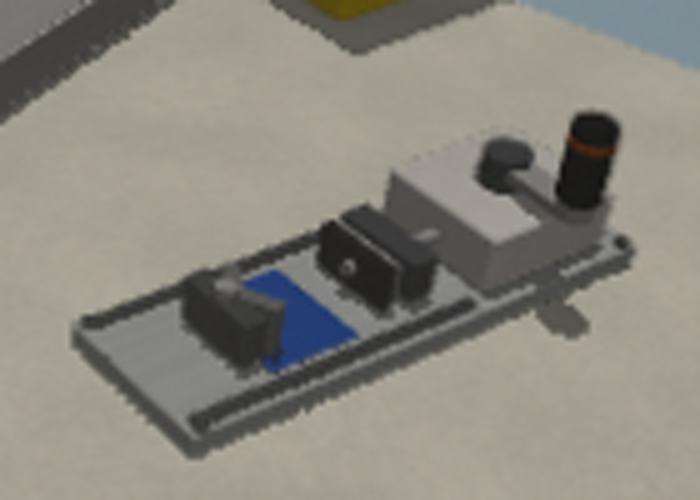

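Request:
send_rows(
  rows=[
    {"claw":91,"travel":[27,43,0],"delta_rot":[0,0,0.1]},
    {"claw":91,"travel":[54,86,0],"delta_rot":[0,0,0.2]},
    {"claw":91,"travel":[81,129,0],"delta_rot":[0,0,0.3]},
    {"claw":91,"travel":[108,172,0],"delta_rot":[0,0,0.4]},
    {"claw":91,"travel":[135,215,0],"delta_rot":[0,0,0.5]},
    {"claw":91,"travel":[162,258,0],"delta_rot":[0,0,0.6]},
    {"claw":91,"travel":[189,301,0],"delta_rot":[0,0,0.7]},
    {"claw":91,"travel":[216,344,0],"delta_rot":[0,0,0.8]},
    {"claw":91,"travel":[243,387,0],"delta_rot":[0,0,0.9]},
    {"claw":91,"travel":[270,430,0],"delta_rot":[0,0,1.0]},
  ],
)

```text
clock: 1.15
eef_pos: [439.6, -175.3, 292.4]
orientation: [0.99, -0.143, 0.0, 0.0]
ft_force: [1.2, -0.5, 0.6]
grip_width: 90.8
```

Run:
```python
from h import *
o=ctrl.get_obs();print(o['clock'],o['joint_positions'].round(3),o['eef_pos'],o['qd'].round(3),o['ft_force'])
shot('wrist','w1');shot('wrist','w1b')
o=ctrl.get_obs();print(o['eef_pos'],o['ft_force'],R.from_quat(o['orientation']).as_matrix().round(3))
```

```text
1.15 [ 0.618  0.222 -0.417  1.902  0.104  1.038 -0.129] [ 439.61561541 -175.28145228  292.3768822 ] [-0.694  0.17  -0.448 -0.174  0.174  0.056 -0.207] [ 1.18145873 -0.45000116  0.59770767]
[ 442.22356049 -170.52738874  292.64870901] [-0.54420001 -0.27483476 -0.00058547] [[ 0.962 -0.274  0.003]
 [-0.274 -0.962  0.003]
 [ 0.002 -0.003 -1.   ]]
```

View pics/w1b.png

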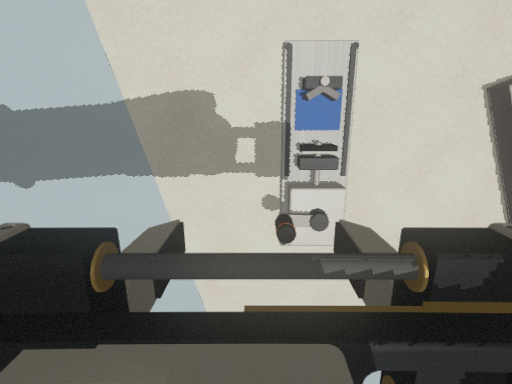

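The wrist view shows the whole clamp: the blue patch at (317,110), the stop at (323,85), the rubber face at (318,147), the hub at (318,219) and the grip top at (286,225).

```bash
cat > clampfit.py <<'E'
from h import *
import sys
for tag in sys.argv[1:]:
    im,W=world(tag)
    inb=(W[...,0]>380)&(W[...,0]<680)&(W[...,1]>-330)&(W[...,1]<20)
    z=W[...,2]
    tb=inb&(z<4)
    print(tag,'table z',np.nanmedian(z[tb]))
    m=inb&(z>8)&(z<16)
    if tag.startswith('w'): m[200:]=False
    n,l,s,c=cv2.connectedComponentsWithStats(m.astype(np.uint8))
    # plate points (all comps >30)
    m=np.isin(l,[i for i in range(1,n) if s[i,4]>30])
    p=W[m][:,:2].astype(np.float32); r=cv2.minAreaRect(p); print('plate',r,np.median(z[m]))
    hsv=cv2.cvtColor(im,cv2.COLOR_RGB2HSV)
    H,S,V=hsv[...,0],hsv[...,1],hsv[...,2]
    b=inb&(H>105)&(H<125)&(S>150)&(z<18)
    print('blue',cv2.minAreaRect(W[b][:,:2].astype(np.float32)),np.median(z[b]))
    g=inb&(z>39)&(z<45); print('gearbox top',cv2.minAreaRect(W[g][:,:2].astype(np.float32)),np.median(z[g]))
    g=inb&(z>95)&(z<105)
    if g.sum(): print('griptop',W[g].mean(0),g.sum(),(W[g].min(0)+W[g].max(0))/2)
    g=inb&(z>52)&(z<75)&(V<70)
    if g.sum():print('hub?',g.sum(),np.median(W[g],0),W[g].min(0),W[g].max(0))
E
python3 clampfit.py w1b scene0 side0
```

```text
w1b table z 0.11240954905974831
plate ((532.1790161132812, -133.01931762695312), (199.47206115722656, 91.30099487304688), 74.44518280029297) 11.811098526470886
blue ((0.0, 0.0), (0.0, 0.0), 0.0) nan
gearbox top ((518.7166137695312, -180.0636749267578), (208.2332305908203, 72.4640884399414), 74.87259674072266) 41.4516998737584
griptop [ 458.76401352 -229.15111673   97.36691015] 290 [ 458.68544252 -229.53507156   97.19314562]
hub? 70 [ 462.19795096 -220.62543272   67.81899128] [ 450.72446112 -234.72767116   52.28454937] [ 509.33119622 -218.87513      74.27649137]
scene0 table z 1.359653970962711
plate ((522.7041015625, -167.32395935058594), (269.258056640625, 93.09794616699219), 74.66683959960938) 12.957975293794789
blue ((535.907958984375, -115.86792755126953), (47.63744354248047, 55.43785095214844), 74.744873046875) 13.331170344351165
gearbox top ((518.8007202148438, -181.77642822265625), (210.83807373046875, 72.17951202392578), 74.62156677246094) 43.02666379423408
griptop [ 459.93846015 -231.24102504   97.83549358] 49 [ 458.95925681 -230.85209681   97.47504462]
hub? 111 [ 495.29590756 -235.99277292   59.77774557] [ 455.47974875 -253.52303135   52.1074745 ] [ 512.64722804 -221.11299759   74.75268883]
side0 table z 0.5251692521809161
plate ((521.4019775390625, -165.342529296875), (271.6072082519531, 89.68805694580078), 74.33076477050781) 12.12488683714406
blue ((536.46630859375, -114.61796569824219), (46.3948974609375, 57.19584274291992), 73.27625274658203) 12.394102042232703
gearbox top ((519.4512329101562, -179.35494995117188), (211.3887481689453, 72.92103576660156), 74.45355224609375) 42.14545774631466
griptop [ 458.41936386 -227.61113797   98.18699048] 48 [ 458.65228616 -229.23409237   97.94781215]
hub? 126 [ 464.76911895 -226.71329746   59.42989237] [ 447.4913668  -251.46700154   52.02268686] [ 510.75813253 -217.16958577   74.25555873]
  return _methods._mean(a, axis=axis, dtype=dtype,
  ret = ret.dtype.type(ret / rcount)
```

Run:
```python
import cv2
i=cv2.imread('pics/w1b.png')[30:255,250:390]
cv2.imwrite('pics/w1c.png',cv2.resize(i,None,fx=2.6*1,fy=2.6,interpolation=cv2.INTER_CUBIC))
```

```text
(no output)
```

View pics/w1c.png

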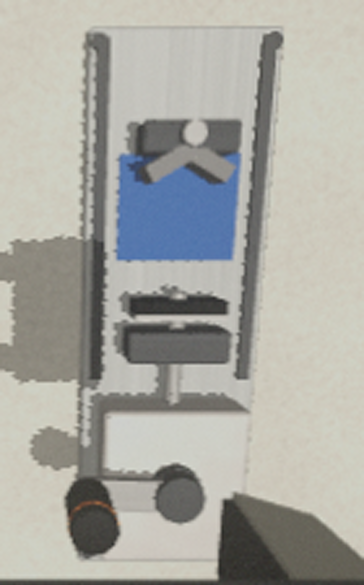

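Run:
```python
from h import *
im,W=world('w1b')
o=np.array([527.8,-147.3]);ey=np.array([.2664,.9639]);ex=np.array([.9639,-.2664])
d=W[...,:2]-o; X=d@ex;Y=d@ey;Z=W[...,2]
for lo,hi,nm in((-20,8,'jaw'),(20,80,'stop')):
    m=(abs(X)<35)&(Y>lo)&(Y<hi)&(Z>33)&(Z<39)
    m[230:]=False
    print(nm)
    for x in range(-28,29,4):
        k=m&(abs(X-x)<2)
        if k.sum():
            ys=np.sort(Y[k]); print(x,k.sum(),ys[:1].round(1),ys[-1:].round(1),Z[k].mean().round(1))
# pic pixel of predicted nest, grip axis
P=lambda x,y,z:[*(o+x*ex+y*ey),z]
print(proj('w1b',[P(0,25,12),P(0,-100,78),P(0,-100,54),P(-44,-98,98),P(45,115,12),P(-45,115,12)]).round(1))
```

```text
jaw
-20 24 [-16.9] [-8.1] 35.1
-16 26 [-16.8] [-8.] 35.7
-12 25 [-16.7] [-8.] 35.6
-8 26 [-16.8] [-8.] 35.7
-4 25 [-16.9] [-8.] 35.4
0 25 [-16.9] [-8.1] 35.4
4 27 [-16.9] [-8.2] 35.3
8 27 [-16.8] [-8.1] 35.6
12 24 [-16.9] [-8.] 35.6
16 24 [-16.8] [-8.1] 35.6
20 29 [-16.9] [-8.2] 35.5
24 3 [-16.9] [-11.9] 35.2
stop
-20 42 [50.1] [70.7] 36.1
-16 67 [45.6] [70.9] 36.5
-12 67 [47.8] [70.8] 36.3
-8 70 [48.9] [70.8] 36.6
-4 56 [52.2] [72.1] 36.5
0 28 [54.4] [72.] 36.4
4 38 [52.2] [72.1] 36.5
8 66 [49.9] [72.] 36.2
12 75 [47.8] [71.9] 36.5
16 72 [45.6] [71.9] 36.5
20 53 [47.7] [72.] 36.3
24 1 [61.] [61.] 35.6
[[317.1 117.7]
 [322.5 229. ]
 [318.3 221.4]
 [286.6 234.7]
 [359.4  38.9]
 [283.5  39.3]]
```

Jaw face is at clamp y about -8 and the V apex at about 54.4, so the seated axis should be near y = 41 and contact at about 660° of crank. Now I go over the orange vial.

Request:
send_rows(
  rows=[
    {"claw":60,"travel":[-2,48,0],"delta_rot":[0,0,0]},
    {"claw":60,"travel":[-4,96,0],"delta_rot":[0,0,0]},
    {"claw":60,"travel":[-6,144,0],"delta_rot":[0,0,0]},
    {"claw":60,"travel":[-8,192,0],"delta_rot":[0,0,0]},
    {"claw":60,"travel":[-10,240,0],"delta_rot":[0,0,0]},
    {"claw":60,"travel":[-12,288,0],"delta_rot":[0,0,0]},
    {"claw":60,"travel":[-13,334,-10],"delta_rot":[0,0,0]},
    {"claw":60,"travel":[-14,378,-25],"delta_rot":[0,0,0]},
    {"claw":60,"travel":[-15,415,-50],"delta_rot":[0,0,0]},
    {"claw":60,"travel":[-15,426,-70],"delta_rot":[0,0,0]},
  ],
)

```text
clock: 2.25
eef_pos: [423.2, 252.8, 221.4]
orientation: [0.99, -0.143, -0.0, -0.001]
ft_force: [0.2, -0.7, 0.0]
grip_width: 60.0
```

Run:
```python
from h import *
shot('wrist','w2a');shot('wrist','w2a2');shot('wrist','w2')
o=ctrl.get_obs();print(o['clock'],o['joint_positions'].round(3),o['eef_pos'],o['qd'].round(3),o['ft_force'])
im,W=world('w2')
hsv=cv2.cvtColor(im,cv2.COLOR_RGB2HSV);H,S,V=[hsv[...,i] for i in range(3)]
Z=W[...,2]
for n,m in(('orange',(H>3)&(H<16)&(S>150)&(Z>50)&(Z<80)),('green',(H>45)&(H<80)&(S>100)&(Z>50)&(Z<80))):
    if m.sum():
        t=m&(Z>np.nanmax(Z[m])-3)
        p=W[t]; print(n,m.sum(),cv2.minEnclosingCircle(p[:,:2].astype(np.float32)),p.mean(0),np.argwhere(t).mean(0))
```

```text
2.4 [-0.133  0.377 -0.647  1.941  0.282  0.918 -1.209] [423.36343967 248.55398763 221.1614375 ] [ 0.037 -0.038  0.006 -0.017 -0.009  0.018  0.017] [-0.2883055  -0.48014256  1.37819115]
orange 144 ((427.75946044921875, 258.1888427734375), 9.065135955810547) [428.71021596 258.42582765  67.61121823] [184.79861111 262.77777778]
green 303 ((513.4910888671875, 260.1327209472656), 9.491643905639648) [513.99138122 260.29768358  67.55827182] [155.92517007 356.87414966]
```

View pics/w2.png

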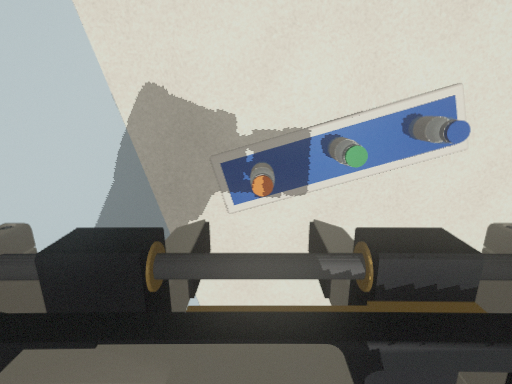

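The wrist view shows the orange cap at (262,185) and the green at (357,156), which agrees with the fixed cameras: orange at (427.5, 257.5), top at 68. I descend and grip.

Request:
send_rows(
  rows=[
    {"claw":60,"travel":[4,9,-20],"delta_rot":[0,0,0]},
    {"claw":60,"travel":[4,9,-55],"delta_rot":[0,0,0]},
    {"claw":60,"travel":[4,9,-90],"delta_rot":[0,0,0]},
    {"claw":60,"travel":[4,9,-115],"delta_rot":[0,0,0]},
    {"claw":60,"travel":[4,9,-133],"delta_rot":[0,0,0]},
    {"claw":60,"travel":[4,9,-133],"delta_rot":[0,0,0]},
    {"claw":60,"travel":[4,9,-133],"delta_rot":[0,0,0]},
    {"claw":60,"travel":[4,9,-133],"delta_rot":[0,0,0]},
    {"claw":60,"travel":[4,9,-133],"delta_rot":[0,0,0]},
    {"claw":60,"travel":[4,9,-133],"delta_rot":[0,0,0]},
  ],
  squeeze=12,
)

```text
clock: 3.4
eef_pos: [428.6, 258.0, 90.1]
orientation: [0.989, -0.145, 0.001, -0.0]
ft_force: [0.4, 0.4, 0.7]
grip_width: 59.9
```

Run:
```python
from h import *
o=ctrl.get_obs();print(o['clock'],o['joint_positions'].round(3),o['eef_pos'],o['qd'].round(3),o['ft_force'])
shot('wrist','w3');shot('side','s3');shot('scene','c3')
a=cv2.imread('pics/s3.png')[200:384,120:320];b=cv2.imread('pics/c3.png')[100:284,270:470];
cv2.imwrite('pics/m3.png',np.hstack([cv2.resize(x,(400,368),interpolation=cv2.INTER_CUBIC) for x in(a,b)]))
print(ctrl.get_obs()['eef_pos'])
```

```text
3.4 [-0.257  0.57  -0.528  2.045  0.471  0.643 -1.39 ] [428.56352962 257.98851959  90.11703444] [-0.004  0.008  0.002  0.004  0.003 -0.004 -0.002] [0.41911876 0.38781587 0.66475854]
[428.22355603 257.94145399  89.56626673]
```

View pics/w3.png

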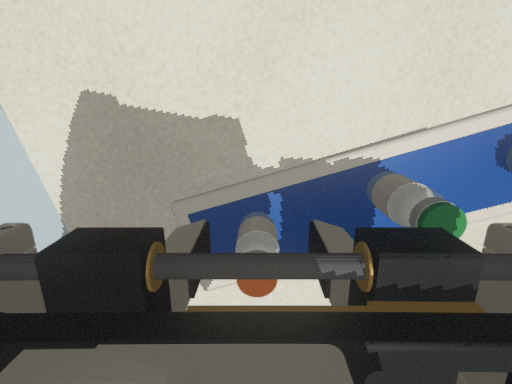

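View pics/m3.png

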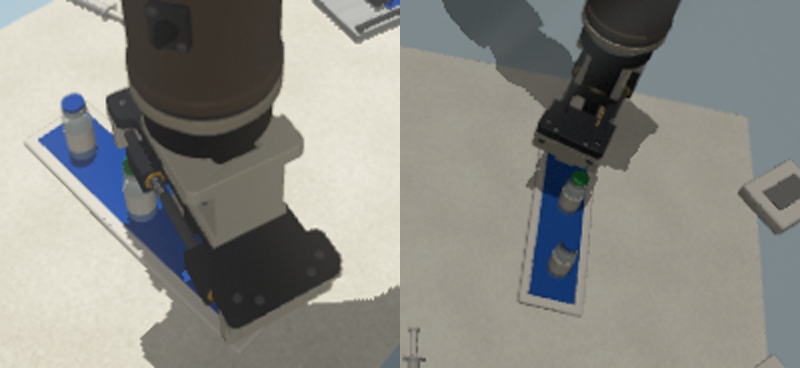

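The orange vial sits centred between the fingers (cap at about (257,275)). I close on it.

Request:
send_rows(
  rows=[
    {"claw":15,"travel":[0,0,0],"delta_rot":[0,0,0]},
    {"claw":15,"travel":[0,0,0],"delta_rot":[0,0,0]},
    {"claw":15,"travel":[0,0,0],"delta_rot":[0,0,0]},
    {"claw":15,"travel":[0,0,0],"delta_rot":[0,0,0]},
    {"claw":15,"travel":[0,0,0],"delta_rot":[0,0,0]},
    {"claw":15,"travel":[0,0,0],"delta_rot":[0,0,0]},
    {"claw":15,"travel":[0,0,0],"delta_rot":[0,0,0]},
    {"claw":15,"travel":[0,0,5],"delta_rot":[0,0,0]},
    {"claw":15,"travel":[0,0,25],"delta_rot":[0,0,0]},
    {"claw":15,"travel":[0,0,55],"delta_rot":[0,0,0]},
  ],
  squeeze=15,
)

```text
clock: 4.55
eef_pos: [427.2, 257.3, 144.0]
orientation: [0.99, -0.144, -0.001, 0.001]
ft_force: [0.1, -0.0, 0.0]
grip_width: 23.6
```

Run:
```python
from h import *
o=ctrl.get_obs();print(o['clock'],o['joint_positions'].round(3),o['eef_pos'],o['qd'].round(3),o['ft_force'],o['grip_width'],R.from_quat(o['orientation']).as_matrix()[:,0])
shot('wrist','w4')
```

```text
4.55 [-0.204  0.492 -0.591  2.003  0.39   0.762 -1.317] [427.21107333 257.31162984 143.9771988 ] [ 0.289 -0.457 -0.337 -0.273 -0.44   0.655  0.395] [ 0.10263972 -0.04134348  0.01273156] 23.60560378852879 [ 0.95833283 -0.28564567 -0.0021765 ]
```

View pics/w4.png

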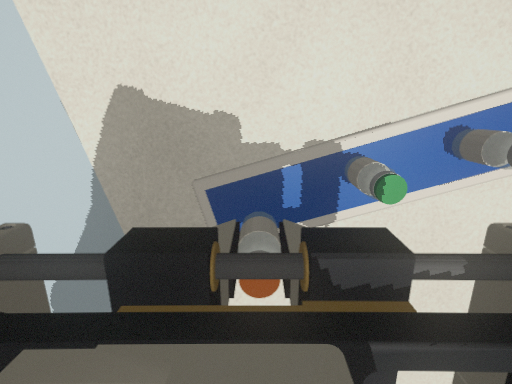

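Held at 23.6 mm. I carry it over to the nest.

Request:
send_rows(
  rows=[
    {"claw":15,"travel":[4,-15,30],"delta_rot":[0,0,0]},
    {"claw":15,"travel":[14,-50,55],"delta_rot":[0,0,0]},
    {"claw":15,"travel":[27,-95,60],"delta_rot":[0,0,0]},
    {"claw":15,"travel":[40,-140,60],"delta_rot":[0,0,0]},
    {"claw":15,"travel":[53,-187,60],"delta_rot":[0,0,0]},
    {"claw":15,"travel":[66,-234,60],"delta_rot":[0,0,0]},
    {"claw":15,"travel":[79,-280,60],"delta_rot":[0,0,0]},
    {"claw":15,"travel":[91,-325,60],"delta_rot":[0,0,0]},
    {"claw":15,"travel":[101,-360,50],"delta_rot":[0,0,0]},
    {"claw":15,"travel":[106,-381,35],"delta_rot":[0,0,0]},
  ],
)

```text
clock: 5.6
eef_pos: [535.0, -127.1, 179.8]
orientation: [0.989, -0.147, 0.001, 0.001]
ft_force: [-0.2, -0.5, -1.0]
grip_width: 23.7
```

Request:
send_rows(
  rows=[
    {"claw":15,"travel":[0,0,-10],"delta_rot":[0,0,0]},
    {"claw":15,"travel":[0,0,-20],"delta_rot":[0,0,0]},
    {"claw":15,"travel":[0,0,-30],"delta_rot":[0,0,0]},
    {"claw":15,"travel":[0,0,-30],"delta_rot":[0,0,0]},
    {"claw":15,"travel":[0,0,-30],"delta_rot":[0,0,0]},
    {"claw":15,"travel":[0,0,-30],"delta_rot":[0,0,0]},
    {"claw":15,"travel":[0,0,-30],"delta_rot":[0,0,0]},
    {"claw":15,"travel":[0,0,-30],"delta_rot":[0,0,0]},
    {"claw":15,"travel":[0,0,-30],"delta_rot":[0,0,0]},
    {"claw":15,"travel":[0,0,-30],"delta_rot":[0,0,0]},
  ],
)

```text
clock: 6.6
eef_pos: [534.1, -123.2, 149.4]
orientation: [0.989, -0.145, 0.0, 0.0]
ft_force: [1.0, -0.2, -0.0]
grip_width: 23.6
```

```bash
cat > st.py <<'E'
from h import *
o=ctrl.get_obs();print(o['clock'],o['joint_positions'].round(3),o['eef_pos'].round(2),abs(o['qd']).max().round(3),o['ft_force'].round(2),o['grip_width'].__round__(1));M=R.from_quat(o['orientation']).as_matrix();print(M[:,0].round(4),M[:,2].round(4))
og=np.array([527.8,-147.3]);ey=np.array([.2664,.9639]);ex=np.array([.9639,-.2664])
d=o['eef_pos'][:2]-og;print('clamp xy',d@ex,d@ey)
E
python3 st.py; python3 -c "
from h import *
shot('wrist','w5');shot('scene','c5');shot('side','s5')
b=cv2.imread('pics/c5.png')[90:220,100:260];a=cv2.imread('pics/s5.png')[100:230,250:410]
cv2.imwrite('pics/m5.png',np.hstack([cv2.resize(x,(400,325),interpolation=cv2.INTER_CUBIC) for x in(a,b)]))
"
```

```text
6.6 [ 0.505  0.533 -0.519  1.887  0.354  0.813 -0.491] [ 534.09 -123.15  149.35] 0.001 [ 0.98 -0.24 -0.03] 23.6
[ 9.582e-01 -2.862e-01  2.000e-04] [ 2.e-04 -1.e-04 -1.e+00]
clamp xy -0.3693269227204713 24.949639563950853
```

View pics/w5.png

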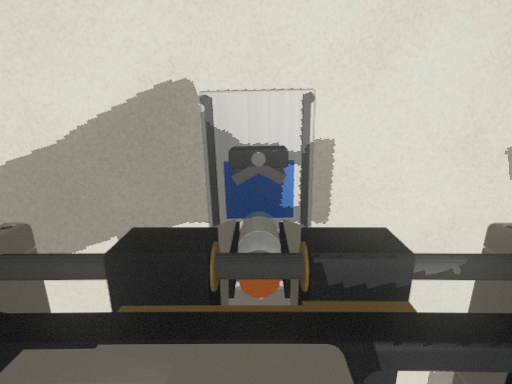

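View pics/m5.png

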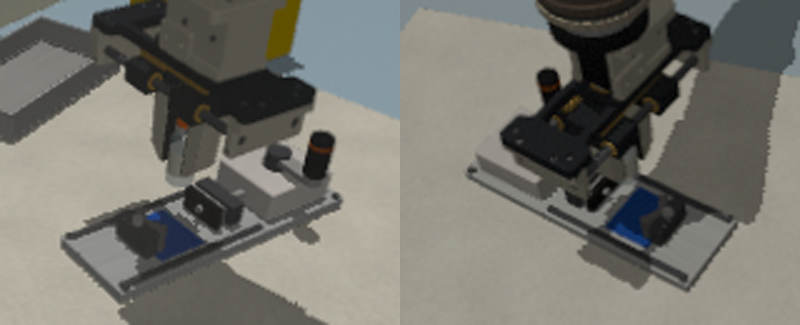

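The vial is lined up with the stop (columns 259 and 258). I lower it onto the bed.

Request:
send_rows(
  rows=[
    {"claw":15,"travel":[0,0,-15],"delta_rot":[0,0,0.01]},
    {"claw":15,"travel":[0,0,-30],"delta_rot":[0,0,0.02]},
    {"claw":15,"travel":[0,0,-43],"delta_rot":[0,0,0.02]},
    {"claw":15,"travel":[0,0,-50],"delta_rot":[0,0,0.02]},
    {"claw":15,"travel":[0,0,-53],"delta_rot":[0,0,0.02]},
    {"claw":15,"travel":[0,0,-54],"delta_rot":[0,0,0.02]},
    {"claw":15,"travel":[0,0,-55],"delta_rot":[0,0,0.02]},
    {"claw":15,"travel":[0,0,-55.5],"delta_rot":[0,0,0.02]},
    {"claw":15,"travel":[0,0,-55.5],"delta_rot":[0,0,0.02]},
    {"claw":15,"travel":[0,0,-55.5],"delta_rot":[0,0,0.02]},
  ],
)

```text
clock: 7.75
eef_pos: [534.2, -123.1, 94.1]
orientation: [0.991, -0.135, 0.0, 0.0]
ft_force: [0.5, 0.5, -0.5]
grip_width: 23.9
```

```bash
python3 st.py; python3 -c "
from h import *
shot('scene','c6');shot('side','s6')
b=cv2.imread('pics/c6.png')[90:220,100:260];a=cv2.imread('pics/s6.png')[100:230,250:410]
cv2.imwrite('pics/m6.png',np.hstack([cv2.resize(x,(400,325),interpolation=cv2.INTER_CUBIC) for x in(a,b)]))
"
```

```text
7.75 [ 0.472  0.609 -0.479  1.928  0.42   0.703 -0.529] [ 534.22 -123.15   94.06] 0.002 [ 0.55  0.51 -0.48] 23.9
[ 9.637e-01 -2.669e-01  6.000e-04] [ 6.e-04 -2.e-04 -1.e+00]
clamp xy -0.24436341895145408 24.99187627558932
```

View pics/m6.png

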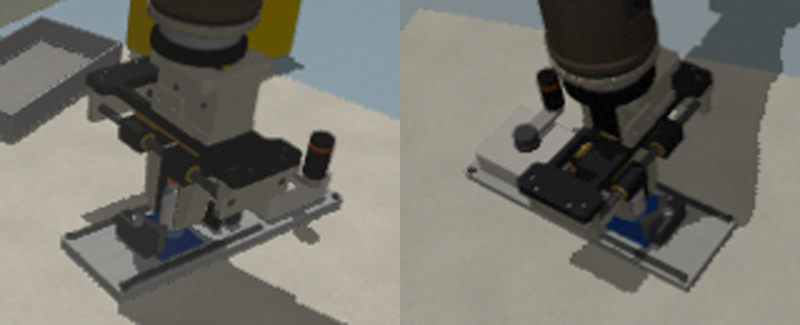

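Request:
send_rows(
  rows=[
    {"claw":15,"travel":[0,0,-0.3],"delta_rot":[0,0,0]},
    {"claw":15,"travel":[0,0,-0.6],"delta_rot":[0,0,0]},
    {"claw":15,"travel":[0,0,-0.8],"delta_rot":[0,0,0]},
    {"claw":15,"travel":[0,0,-1],"delta_rot":[0,0,0]},
    {"claw":15,"travel":[0,0,-1.2],"delta_rot":[0,0,0]},
    {"claw":15,"travel":[0,0,-1.4],"delta_rot":[0,0,0]},
    {"claw":15,"travel":[0,0,-1.5],"delta_rot":[0,0,0]},
    {"claw":15,"travel":[0,0,-1.5],"delta_rot":[0,0,0]},
    {"claw":15,"travel":[0,0,-1.5],"delta_rot":[0,0,0]},
    {"claw":15,"travel":[0,0,-1.5],"delta_rot":[0,0,0]},
  ],
  squeeze=6,
)

```text
clock: 8.85
eef_pos: [534.1, -123.0, 92.8]
orientation: [0.991, -0.135, 0.0, 0.0]
ft_force: [-2.5, -0.2, 8.7]
grip_width: 23.6
```

```bash
python3 st.py
```

```text
8.85 [ 0.471  0.611 -0.477  1.929  0.421  0.701 -0.53 ] [ 534.06 -123.03   92.84] 0.002 [-2.51 -0.18  8.68] 23.6
[ 9.638e-01 -2.668e-01  3.000e-04] [ 2.e-04 -4.e-04 -1.e+00]
clamp xy -0.4272280149631375 25.058998609517143
```

Contact is felt (8.7 N up), so the vial is standing on the bed. I release and lift.

Request:
send_rows(
  rows=[
    {"claw":23,"travel":[0,0,0.8],"delta_rot":[0,0,0]},
    {"claw":40,"travel":[0,0,0.8],"delta_rot":[0,0,0]},
    {"claw":60,"travel":[0,0,0.8],"delta_rot":[0,0,0]},
    {"claw":60,"travel":[0,0,0.8],"delta_rot":[0,0,0]},
    {"claw":60,"travel":[0,0,0.8],"delta_rot":[0,0,0]},
    {"claw":60,"travel":[0,0,3],"delta_rot":[0,0,0]},
    {"claw":60,"travel":[0,0,15],"delta_rot":[0,0,0]},
    {"claw":60,"travel":[0,0,40],"delta_rot":[0,0,0]},
    {"claw":60,"travel":[0,0,75],"delta_rot":[0,0,0]},
    {"claw":60,"travel":[0,0,100],"delta_rot":[0,0,0]},
  ],
)

```text
clock: 9.85
eef_pos: [534.5, -122.8, 195.0]
orientation: [0.991, -0.134, 0.001, -0.0]
ft_force: [0.1, 0.1, 0.0]
grip_width: 59.8
```

```bash
python3 st.py; python3 -c "
from h import *
shot('wrist','w7');shot('scene','c7');shot('side','s7')
b=cv2.imread('pics/c7.png')[90:220,100:260];a=cv2.imread('pics/s7.png')[100:230,250:410]
cv2.imwrite('pics/m7.png',np.hstack([cv2.resize(x,(400,325),interpolation=cv2.INTER_CUBIC) for x in(a,b)]))
"
```

```text
9.85 [ 0.534  0.478 -0.555  1.844  0.313  0.906 -0.435] [ 534.49 -122.82  195.  ] 0.493 [0.08 0.09 0.04] 59.8
[ 0.9639 -0.2664  0.0017] [ 0.0017 -0.     -1.    ]
clamp xy -0.07149308924838574 25.381551083486297
```

View pics/w7.png

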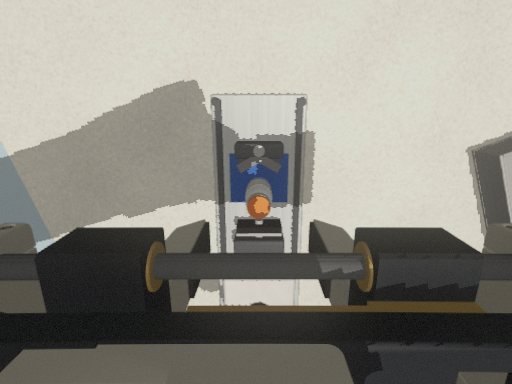

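View pics/m7.png

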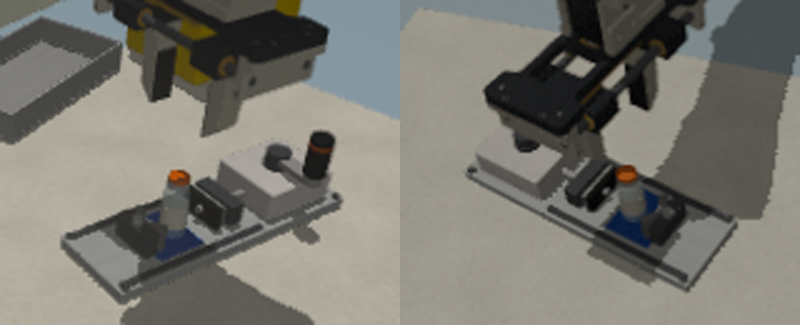

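The vial stands upright on the blue patch (cap at (259,207) in the wrist view, in line with the stop). Next I check the hub height and refine the grip position from all the views.

Run:
```python
from h import *
for t in('c7','s7','w1b','scene0','side0'):
    im,W=world(t)
    d=np.hypot(W[...,0]-501.2,W[...,1]+243.7); Z=W[...,2]
    m=(d<22)&(Z>47)&(Z<90)
    if m.sum(): print(t,'hub',m.sum(),'z pct',np.percentile(Z[m],[50,90,99]).round(1), 'centre top',W[m&(Z>np.percentile(Z[m],60))].mean(0).round(1),'rmax',d[m&(Z>56)].max() if (m&(Z>56)).any() else 0)
    g=(np.hypot(W[...,0]-459,W[...,1]+230)<20)&(Z>94)&(Z<104)
    if g.sum(): p=W[g];print('   grip top',cv2.minEnclosingCircle(p[:,:2].astype(np.float32)),p[:,2].mean(),g.sum())
```

```text
c7 hub 47 z pct [55.3 60.2 61.5] centre top [ 508.3 -246.2   59.7] rmax 12.62811252995713
s7 hub 108 z pct [55.4 58.9 59.7] centre top [ 501.2 -242.7   58.5] rmax 13.516067214918392
   grip top ((458.59124755859375, -229.7317657470703), 11.031914710998535) 97.81106281424655 50
w1b hub 430 z pct [56.8 58.1 58.7] centre top [ 501.7 -243.2   57.8] rmax 12.523292335360136
   grip top ((458.9583435058594, -229.8265380859375), 11.341264724731445) 97.27136606876512 300
scene0 hub 121 z pct [57.1 60.5 62. ] centre top [ 500.3 -244.9   60. ] rmax 21.655984564454748
   grip top ((458.816162109375, -231.34490966796875), 11.189937591552734) 97.77510684254275 50
side0 hub 108 z pct [55.5 59.3 59.6] centre top [ 502.7 -242.3   58.7] rmax 14.886216995159884
   grip top ((458.609375, -228.9821319580078), 10.60192584991455) 98.02754100952694 50
```

Request:
send_rows(
  rows=[
    {"claw":46,"travel":[-25,-35,0],"delta_rot":[0,0,0]},
    {"claw":46,"travel":[-50,-71,0],"delta_rot":[0,0,0]},
    {"claw":46,"travel":[-68,-97,0],"delta_rot":[0,0,0]},
    {"claw":46,"travel":[-75.5,-107,0],"delta_rot":[0,0,0]},
    {"claw":46,"travel":[-75.5,-107,0],"delta_rot":[0,0,0]},
    {"claw":46,"travel":[-75.5,-107,0],"delta_rot":[0,0,0]},
    {"claw":46,"travel":[-75.5,-107,0],"delta_rot":[0,0,0]},
    {"claw":46,"travel":[-75.5,-107,0],"delta_rot":[0,0,0]},
    {"claw":46,"travel":[-75.5,-107,0],"delta_rot":[0,0,0]},
    {"claw":46,"travel":[-75.5,-107,0],"delta_rot":[0,0,0]},
  ],
)

```text
clock: 11.0
eef_pos: [458.9, -229.6, 192.2]
orientation: [0.991, -0.134, 0.0, -0.0]
ft_force: [0.1, -0.6, 0.1]
grip_width: 45.5
```

```bash
python3 st.py; python3 -c "
from h import *
shot('wrist','w8')"
```

```text
11.0 [ 0.779  0.429 -0.551  1.929  0.291  0.862 -0.192] [ 458.87 -229.57  192.23] 0.005 [ 0.08 -0.64  0.08] 45.5
[ 9.640e-01 -2.658e-01  1.000e-04] [ 1.e-04  1.e-04 -1.e+00]
clamp xy -44.523543969717146 -97.66609279074147
```

View pics/w8.png

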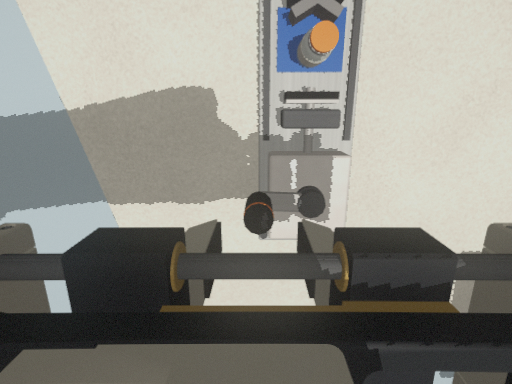

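The grip top at (259,215) is centred between the fingers, and the vial is still standing at (315,45). I descend over it.

Request:
send_rows(
  rows=[
    {"claw":46,"travel":[0,0,-20],"delta_rot":[0,0,0]},
    {"claw":46,"travel":[0,0,-40],"delta_rot":[0,0,0]},
    {"claw":46,"travel":[0,0,-55],"delta_rot":[0,0,0]},
    {"claw":46,"travel":[0,0,-62],"delta_rot":[0,0,0]},
    {"claw":46,"travel":[0,0,-62],"delta_rot":[0,0,0]},
    {"claw":30,"travel":[0,0,-62],"delta_rot":[0,0,0]},
    {"claw":15,"travel":[0,0,-62],"delta_rot":[0,0,0]},
    {"claw":15,"travel":[0,0,-62],"delta_rot":[0,0,0]},
    {"claw":15,"travel":[0,0,-62],"delta_rot":[0,0,0]},
    {"claw":15,"travel":[0,0,-62],"delta_rot":[0,0,0]},
  ],
  squeeze=25,
)

```text
clock: 12.05
eef_pos: [458.3, -230.1, 130.7]
orientation: [0.991, -0.135, -0.0, 0.0]
ft_force: [-2.9, 0.9, 5.6]
grip_width: 21.4
```

```bash
python3 st.py; python3 -c "
from h import *
shot('wrist','w9');shot('side','s9');shot('scene','c9')
b=cv2.imread('pics/c9.png')[90:220,100:260];a=cv2.imread('pics/s9.png')[100:230,250:410]
cv2.imwrite('pics/m9.png',np.hstack([cv2.resize(x,(400,325),interpolation=cv2.INTER_CUBIC) for x in(a,b)]))
"; python3 st.py
```

```text
12.05 [ 0.738  0.512 -0.506  1.988  0.365  0.731 -0.259] [ 458.27 -230.05  130.7 ] 0.001 [-2.9   0.9   5.59] 21.4
[ 9.637e-01 -2.669e-01 -3.000e-04] [-4.e-04 -3.e-04 -1.e+00]
clamp xy -44.97744451411309 -98.28998112355751
12.2 [ 0.738  0.512 -0.506  1.988  0.365  0.731 -0.259] [ 458.24 -230.07  130.71] 0.002 [-2.62  1.14  5.93] 21.5
[ 9.637e-01 -2.669e-01 -3.000e-04] [-4.e-04 -4.e-04 -1.e+00]
clamp xy -44.995543280699735 -98.31265516801196
```

View pics/m9.png

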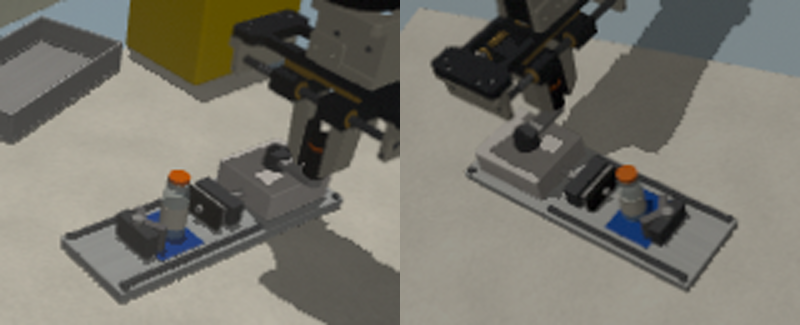

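Gripped at 21.4 mm, and the vial is unchanged. A script works out the circle offsets.

```bash
cat > circ.py <<'E'
from h import *
import sys
# args: cx cy a0(cmd start deg world) r0 step n
cx,cy,a0,step=map(float,sys.argv[1:5]); r0=float(sys.argv[5]) if len(sys.argv)>5 else 45
f=lambda a,r:np.array([cx+r*np.cos(np.radians(a)),cy+r*np.sin(np.radians(a))])
p0=f(a0,r0)
print([[round(float(v),1) for v in f(a0-step*k,45)-p0] for k in range(1,11)])
E
python3 circ.py 501.3 -243.5 162.65 10
```

```text
[[3.0, 7.3], [7.2, 13.9], [12.5, 19.7], [18.7, 24.5], [25.6, 28.1], [33.1, 30.5], [40.9, 31.5], [48.7, 31.2], [56.4, 29.5], [63.6, 26.6]]
```

Request:
send_rows(
  rows=[
    {"claw":15,"travel":[3.0,7.3,0.2],"delta_rot":[0,0,0]},
    {"claw":15,"travel":[7.2,13.9,0.4],"delta_rot":[0,0,0]},
    {"claw":15,"travel":[12.5,19.7,0.4],"delta_rot":[0,0,0]},
    {"claw":15,"travel":[18.7,24.5,0.4],"delta_rot":[0,0,0]},
    {"claw":15,"travel":[25.6,28.1,0.4],"delta_rot":[0,0,0]},
    {"claw":15,"travel":[33.1,30.5,0.4],"delta_rot":[0,0,0]},
    {"claw":15,"travel":[40.9,31.5,0.4],"delta_rot":[0,0,0]},
    {"claw":15,"travel":[48.7,31.2,0.4],"delta_rot":[0,0,0]},
    {"claw":15,"travel":[56.4,29.5,0.4],"delta_rot":[0,0,0]},
    {"claw":15,"travel":[63.6,26.6,0.4],"delta_rot":[0,0,0]},
  ],
)

```text
clock: 13.2
eef_pos: [522.7, -203.9, 130.7]
orientation: [0.991, -0.135, -0.0, 0.0]
ft_force: [-4.6, -2.7, 5.4]
grip_width: 21.4
```

```bash
cat > cs.py <<'E'
from h import *
import sys,json,os
C=np.array([float(sys.argv[1]),float(sys.argv[2])])
o=ctrl.get_obs();d=o['eef_pos'][:2]-C;r=np.linalg.norm(d);u=d/r;t=np.array([u[1],-u[0]]) # clockwise dir
F=o['ft_force'];print('clk',o['clock'],'pos',o['eef_pos'].round(2),'r',r.round(2),'ang',np.degrees(np.arctan2(d[1],d[0])).round(2),'Frad',(F[:2]@u).round(2),'Fresist',-(F[:2]@t).round(2),'Fz',F[2].round(2),'vt qd',abs(o['qd']).max().round(3),'w',round(float(o['grip_width']),1),'cl',o['joint_positions'].round(2))
L=json.load(open('log.json')) if os.path.exists('log.json') else []
L.append([*map(float,o['eef_pos'][:2])]);json.dump(L,open('log.json','w'))
E
python3 cs.py 501.3 -243.5
```

```text
clk 13.2 pos [ 522.71 -203.92  130.69] r 45.0 ang 61.59 Frad -4.57 Fresist 2.81 Fz 5.36 vt qd 0.188 w 21.4 cl [ 0.63  0.57 -0.49  1.87  0.37  0.79 -0.33]
```

```bash
cat > circ.py <<'E'
from h import *
import sys
# cx cy cmdx cmdy a_start step : rows at a_start-step*k
cx,cy,px,py,a0,step=map(float,sys.argv[1:7])
f=lambda a:np.array([cx+45*np.cos(np.radians(a)),cy+45*np.sin(np.radians(a))])
p0=np.array([px,py]);q=[[round(float(v),1) for v in f(a0-step*k)-p0] for k in range(1,11)]
print(q,'end cmd',p0+q[-1],'ang',a0-10*step)
E
python3 circ.py 501.3 -243.5 522.5 -203.0 61.5 10
```

```text
[[6.8, -5.3], [12.5, -10.7], [17.2, -17.0], [20.7, -24.0], [22.9, -31.5], [23.8, -39.3], [23.3, -47.2], [21.5, -54.8], [18.3, -62.0], [14.0, -68.5]] end cmd [ 536.5 -271.5] ang -38.5
```

Request:
send_rows(
  rows=[
    {"claw":15,"travel":[6.8,-5.3,0.4],"delta_rot":[0,0,0]},
    {"claw":15,"travel":[12.5,-10.7,0.4],"delta_rot":[0,0,0]},
    {"claw":15,"travel":[17.2,-17.0,0.4],"delta_rot":[0,0,0]},
    {"claw":15,"travel":[20.7,-24.0,0.4],"delta_rot":[0,0,0]},
    {"claw":15,"travel":[22.9,-31.5,0.4],"delta_rot":[0,0,0]},
    {"claw":15,"travel":[23.8,-39.3,0.4],"delta_rot":[0,0,0]},
    {"claw":15,"travel":[23.3,-47.2,0.4],"delta_rot":[0,0,0]},
    {"claw":15,"travel":[21.5,-54.8,0.4],"delta_rot":[0,0,0]},
    {"claw":15,"travel":[18.3,-62.0,0.4],"delta_rot":[0,0,0]},
    {"claw":15,"travel":[14.0,-68.5,0.4],"delta_rot":[0,0,0]},
  ],
)

```text
clock: 14.2
eef_pos: [535.8, -272.5, 130.9]
orientation: [0.991, -0.135, -0.0, -0.0]
ft_force: [-0.4, 3.7, -1.1]
grip_width: 21.4
```

```bash
python3 cs.py 501.3 -243.5; python3 circ.py 501.3 -243.5 536.5 -271.5 -38.5 10
```

```text
clk 14.2 pos [ 535.76 -272.54  130.91] r 45.06 ang -40.13 Frad -2.7 Fresist 2.59 Fz -1.13 vt qd 0.134 w 21.4 cl [ 0.71  0.62 -0.49  1.77  0.37  0.84 -0.22]
[[-5.4, -5.7], [-11.7, -10.4], [-18.7, -13.9], [-26.2, -16.1], [-34.0, -17.0], [-41.9, -16.5], [-49.5, -14.7], [-56.7, -11.5], [-63.2, -7.2], [-68.9, -1.8]] end cmd [ 467.6 -273.3] ang -138.5
```

Request:
send_rows(
  rows=[
    {"claw":15,"travel":[-5.4,-5.7,0],"delta_rot":[0,0,0]},
    {"claw":15,"travel":[-11.7,-10.4,0],"delta_rot":[0,0,0]},
    {"claw":15,"travel":[-18.7,-13.9,0],"delta_rot":[0,0,0]},
    {"claw":15,"travel":[-26.2,-16.1,0],"delta_rot":[0,0,0]},
    {"claw":15,"travel":[-34.0,-17.0,0],"delta_rot":[0,0,0]},
    {"claw":15,"travel":[-41.9,-16.5,0],"delta_rot":[0,0,0]},
    {"claw":15,"travel":[-49.5,-14.7,0],"delta_rot":[0,0,0]},
    {"claw":15,"travel":[-56.7,-11.5,0],"delta_rot":[0,0,0]},
    {"claw":15,"travel":[-63.2,-7.2,0],"delta_rot":[0,0,0]},
    {"claw":15,"travel":[-68.9,-1.8,0],"delta_rot":[0,0,0]},
  ],
)

```text
clock: 15.2
eef_pos: [467.2, -273.5, 131.1]
orientation: [0.991, -0.135, 0.001, 0.0]
ft_force: [6.6, 2.5, -9.2]
grip_width: 21.6
```

```bash
python3 cs.py 501.3 -243.5; python3 circ.py 501.3 -243.5 467.6 -273.3 -138.5 10
```

```text
clk 15.2 pos [ 467.17 -273.54  131.05] r 45.47 ang -138.65 Frad -6.57 Fresist 2.5 Fz -9.18 vt qd 0.185 w 21.6 cl [ 0.79  0.55 -0.5   1.92  0.37  0.76 -0.18]
[[-4.7, 6.3], [-8.2, 13.3], [-10.4, 20.8], [-11.3, 28.6], [-10.8, 36.5], [-9.0, 44.1], [-5.8, 51.3], [-1.5, 57.8], [3.9, 63.5], [10.2, 68.2]] end cmd [ 477.8 -205.1] ang -238.5
```

```bash
python3 - <<'E'
import numpy as np
from scipy.optimize import least_squares as ls
p=np.array([[458.24,-230.07],[522.71,-203.92],[535.76,-272.54],[467.17,-273.54]])
s=ls(lambda c:np.hypot(p[:,0]-c[0],p[:,1]-c[1])-45,[501,-243]);print(s.x,s.fun)
E
python3 circ.py 501.1 -243.7 467.6 -273.3 -138.5 10;python3 circ.py 501.1 -243.7 467.4 -273.7 -138.5 10
```

```text
[ 501.13456869 -243.67287051] [-1.98791558e-04  2.30409573e-01  8.02801540e-02  2.28722622e-01]
[[-4.9, 6.1], [-8.4, 13.1], [-10.6, 20.6], [-11.5, 28.4], [-11.0, 36.3], [-9.2, 43.9], [-6.0, 51.1], [-1.7, 57.6], [3.7, 63.3], [10.0, 68.0]] end cmd [ 477.6 -205.3] ang -238.5
[[-4.7, 6.5], [-8.2, 13.5], [-10.4, 21.0], [-11.3, 28.8], [-10.8, 36.7], [-9.0, 44.3], [-5.8, 51.5], [-1.5, 58.0], [3.9, 63.7], [10.2, 68.4]] end cmd [ 477.6 -205.3] ang -238.5
```

Request:
send_rows(
  rows=[
    {"claw":15,"travel":[-4.7,6.1,-0.4],"delta_rot":[0,0,0]},
    {"claw":15,"travel":[-8.1,13.1,-0.6],"delta_rot":[0,0,0]},
    {"claw":15,"travel":[-10.2,20.6,-0.6],"delta_rot":[0,0,0]},
    {"claw":15,"travel":[-11.1,28.3,-0.6],"delta_rot":[0,0,0]},
    {"claw":15,"travel":[-10.6,36.2,-0.6],"delta_rot":[0,0,0]},
    {"claw":15,"travel":[-8.8,43.8,-0.6],"delta_rot":[0,0,0]},
    {"claw":15,"travel":[-5.7,50.9,-0.6],"delta_rot":[0,0,0]},
    {"claw":15,"travel":[-1.4,57.3,-0.6],"delta_rot":[0,0,0]},
    {"claw":15,"travel":[3.9,63.0,-0.6],"delta_rot":[0,0,0]},
    {"claw":15,"travel":[10.2,67.7,-0.6],"delta_rot":[0,0,0]},
  ],
)

```text
clock: 16.2
eef_pos: [477.5, -205.3, 130.7]
orientation: [0.991, -0.134, -0.0, 0.0]
ft_force: [-1.0, -1.4, 5.2]
grip_width: 21.4
```

```bash
python3 cs.py 501.1 -243.7; python3 circ.py 501.1 -243.7 477.8 -205.6 -238.5 9
```

```text
clk 16.2 pos [ 477.46 -205.31  130.66] r 45.08 ang 121.62 Frad -0.63 Fresist 1.62 Fz 5.24 vt qd 0.144 w 21.4 cl [ 0.68  0.52 -0.51  1.97  0.37  0.74 -0.32]
[[6.1, 3.5], [12.8, 5.7], [19.8, 6.8], [26.8, 6.8], [33.8, 5.7], [40.5, 3.5], [46.8, 0.3], [52.5, -3.9], [57.5, -8.9], [61.7, -14.6]] end cmd [ 539.5 -220.2] ang -328.5
```

Request:
send_rows(
  rows=[
    {"claw":15,"travel":[6.1,3.5,0],"delta_rot":[0,0,0]},
    {"claw":15,"travel":[12.8,5.7,0],"delta_rot":[0,0,0]},
    {"claw":15,"travel":[19.8,6.8,0.1],"delta_rot":[0,0,0]},
    {"claw":15,"travel":[26.8,6.8,0.1],"delta_rot":[0,0,0]},
    {"claw":15,"travel":[33.8,5.7,0.1],"delta_rot":[0,0,0]},
    {"claw":15,"travel":[40.5,3.5,0.2],"delta_rot":[0,0,0]},
    {"claw":15,"travel":[46.8,0.3,0.2],"delta_rot":[0,0,0]},
    {"claw":15,"travel":[52.5,-3.9,0.3],"delta_rot":[0,0,0]},
    {"claw":15,"travel":[57.5,-8.9,0.3],"delta_rot":[0,0,0]},
    {"claw":15,"travel":[61.7,-14.6,0.3],"delta_rot":[0,0,0]},
  ],
)

```text
clock: 17.2
eef_pos: [539.6, -220.3, 130.7]
orientation: [0.991, -0.134, -0.0, -0.0]
ft_force: [-1.3, 1.3, 3.5]
grip_width: 21.4
```

```bash
python3 cs.py 501.1 -243.7; python3 -c "
from h import *
shot('side','s10');a=cv2.imread('pics/s10.png')[100:230,250:410];shot('scene','c10');b=cv2.imread('pics/c10.png')[90:220,100:260]
cv2.imwrite('pics/m10.png',np.hstack([cv2.resize(x,(400,325),interpolation=cv2.INTER_CUBIC) for x in(a,b)]))
";  python3 circ.py 501.1 -243.7 539.5 -220.2 31.5 8
```

```text
clk 17.2 pos [ 539.61 -220.34  130.75] r 45.04 ang 31.24 Frad -0.41 Fresist 1.81 Fz 3.51 vt qd 0.15 w 21.4 cl [ 0.64  0.6  -0.49  1.82  0.37  0.82 -0.31]
[[2.9, -5.6], [5.0, -11.5], [6.2, -17.6], [6.6, -23.9], [6.1, -30.2], [4.7, -36.3], [2.5, -42.2], [-0.4, -47.7], [-4.2, -52.7], [-8.6, -57.2]] end cmd [ 530.9 -277.4] ang -48.5
```

View pics/m10.png

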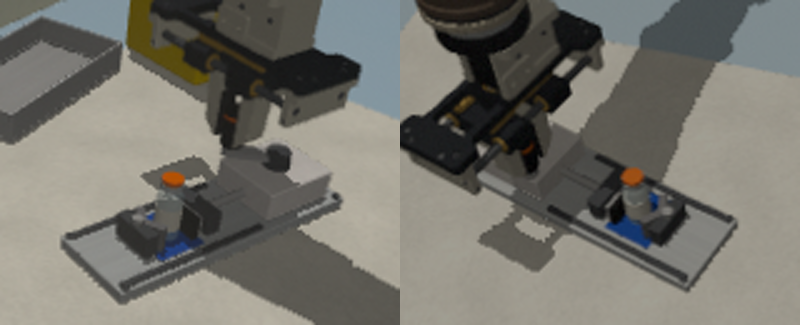

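The jaw is now pushing the vial upright towards the stop. Resistance is 1.8 N, still free. I go on 80°.

Request:
send_rows(
  rows=[
    {"claw":15,"travel":[2.9,-5.6,0],"delta_rot":[0,0,0]},
    {"claw":15,"travel":[5.0,-11.5,0],"delta_rot":[0,0,0]},
    {"claw":15,"travel":[6.2,-17.6,0],"delta_rot":[0,0,0]},
    {"claw":15,"travel":[6.6,-23.9,0.1],"delta_rot":[0,0,0]},
    {"claw":15,"travel":[6.1,-30.2,0.1],"delta_rot":[0,0,0]},
    {"claw":15,"travel":[4.7,-36.3,0.1],"delta_rot":[0,0,0]},
    {"claw":15,"travel":[2.5,-42.2,0.1],"delta_rot":[0,0,0]},
    {"claw":15,"travel":[-0.4,-47.7,0.1],"delta_rot":[0,0,0]},
    {"claw":15,"travel":[-4.2,-52.7,0.1],"delta_rot":[0,0,0]},
    {"claw":15,"travel":[-8.6,-57.2,0.1],"delta_rot":[0,0,0]},
  ],
)

```text
clock: 18.3
eef_pos: [530.0, -278.3, 130.8]
orientation: [0.991, -0.135, -0.0, -0.0]
ft_force: [1.1, 1.0, 3.8]
grip_width: 21.5
```

```bash
python3 cs.py 501.1 -243.7; python3 circ.py 501.1 -243.7 530.9 -277.4 -48.5 3
```

```text
clk 18.3 pos [ 530.02 -278.29  130.79] r 45.09 ang -50.11 Frad -0.05 Fresist 1.42 Fz 3.83 vt qd 0.106 w 21.5 cl [ 0.73  0.62 -0.49  1.78  0.37  0.84 -0.21]
[[-1.8, -1.5], [-3.7, -2.9], [-5.6, -4.3], [-7.6, -5.5], [-9.7, -6.6], [-11.9, -7.6], [-14.0, -8.5], [-16.3, -9.2], [-18.5, -9.9], [-20.8, -10.4]] end cmd [ 510.1 -287.8] ang -78.5
```

Request:
send_rows(
  rows=[
    {"claw":15,"travel":[-1.8,-1.5,0],"delta_rot":[0,0,0]},
    {"claw":15,"travel":[-3.7,-2.9,0],"delta_rot":[0,0,0]},
    {"claw":15,"travel":[-5.6,-4.3,0],"delta_rot":[0,0,0]},
    {"claw":15,"travel":[-7.6,-5.5,0],"delta_rot":[0,0,0]},
    {"claw":15,"travel":[-9.7,-6.6,0],"delta_rot":[0,0,0]},
    {"claw":15,"travel":[-11.9,-7.6,0],"delta_rot":[0,0,0]},
    {"claw":15,"travel":[-14.0,-8.5,0],"delta_rot":[0,0,0]},
    {"claw":15,"travel":[-16.3,-9.2,0],"delta_rot":[0,0,0]},
    {"claw":15,"travel":[-18.5,-9.9,0],"delta_rot":[0,0,0]},
    {"claw":15,"travel":[-20.8,-10.4,0],"delta_rot":[0,0,0]},
  ],
)

```text
clock: 19.3
eef_pos: [509.6, -288.1, 130.8]
orientation: [0.991, -0.135, -0.0, -0.0]
ft_force: [0.3, 3.4, 1.9]
grip_width: 21.1
```

```bash
python3 cs.py 501.1 -243.7; python3 circ.py 501.1 -243.7 510.1 -287.8 -78.5 2
```

```text
clk 19.3 pos [ 509.6  -288.06  130.8 ] r 45.16 ang -79.16 Frad -3.31 Fresist 0.97 Fz 1.87 vt qd 0.045 w 21.1 cl [ 0.76  0.6  -0.49  1.81  0.37  0.82 -0.18]
[[-1.6, -0.3], [-3.1, -0.5], [-4.7, -0.7], [-6.3, -0.8], [-7.8, -0.9], [-9.4, -0.9], [-11.0, -0.9], [-12.5, -0.8], [-14.1, -0.6], [-15.7, -0.4]] end cmd [ 494.4 -288.2] ang -98.5
```

Request:
send_rows(
  rows=[
    {"claw":15,"travel":[-1.6,-0.1,0],"delta_rot":[0,0,0]},
    {"claw":15,"travel":[-3.1,-0.2,0],"delta_rot":[0,0,0]},
    {"claw":15,"travel":[-4.7,-0.4,0],"delta_rot":[0,0,0]},
    {"claw":15,"travel":[-6.3,-0.5,0],"delta_rot":[0,0,0]},
    {"claw":15,"travel":[-7.8,-0.6,0],"delta_rot":[0,0,0]},
    {"claw":15,"travel":[-9.4,-0.6,0],"delta_rot":[0,0,0]},
    {"claw":15,"travel":[-11.0,-0.6,0],"delta_rot":[0,0,0]},
    {"claw":15,"travel":[-12.5,-0.5,0],"delta_rot":[0,0,0]},
    {"claw":15,"travel":[-14.1,-0.3,0],"delta_rot":[0,0,0]},
    {"claw":15,"travel":[-15.7,-0.1,0],"delta_rot":[0,0,0]},
  ],
)

```text
clock: 20.3
eef_pos: [494.0, -288.3, 130.8]
orientation: [0.991, -0.135, 0.0, -0.0]
ft_force: [2.1, 4.6, 0.3]
grip_width: 21.7
```

```bash
python3 cs.py 501.1 -243.7; python3 circ.py 501.1 -243.7 494.4 -287.9 -98.5 2
```

```text
clk 20.3 pos [ 494.02 -288.29  130.83] r 45.15 ang -99.02 Frad -4.85 Fresist 1.39 Fz 0.32 vt qd 0.04 w 21.7 cl [ 0.78  0.59 -0.49  1.84  0.37  0.8  -0.17]
[[-1.5, -0.0], [-3.0, 0.3], [-4.6, 0.6], [-6.1, 1.1], [-7.6, 1.5], [-9.1, 2.0], [-10.5, 2.6], [-12.0, 3.3], [-13.4, 3.9], [-14.8, 4.7]] end cmd [ 479.6 -283.2] ang -118.5
```

Request:
send_rows(
  rows=[
    {"claw":15,"travel":[-1.5,0.2,0],"delta_rot":[0,0,0]},
    {"claw":15,"travel":[-3.0,0.6,0],"delta_rot":[0,0,0]},
    {"claw":15,"travel":[-4.5,1.0,0],"delta_rot":[0,0,0]},
    {"claw":15,"travel":[-6.0,1.5,0],"delta_rot":[0,0,0]},
    {"claw":15,"travel":[-7.5,1.9,0],"delta_rot":[0,0,0]},
    {"claw":15,"travel":[-9.0,2.4,0],"delta_rot":[0,0,0]},
    {"claw":15,"travel":[-10.4,3.0,0],"delta_rot":[0,0,0]},
    {"claw":15,"travel":[-11.9,3.7,0],"delta_rot":[0,0,0]},
    {"claw":15,"travel":[-13.3,4.3,0],"delta_rot":[0,0,0]},
    {"claw":15,"travel":[-14.6,5.1,0],"delta_rot":[0,0,0]},
  ],
)

```text
clock: 21.3
eef_pos: [479.4, -283.3, 130.9]
orientation: [0.991, -0.135, 0.0, 0.0]
ft_force: [3.0, 3.4, -1.4]
grip_width: 21.4
```

```bash
python3 cs.py 501.1 -243.7; python3 circ.py 501.3 -243.3 479.8 -282.8 -118.5 1.5
```

```text
clk 21.3 pos [ 479.45 -283.29  130.86] r 45.13 ang -118.67 Frad -4.4 Fresist 1.05 Fz -1.35 vt qd 0.038 w 21.4 cl [ 0.79  0.57 -0.5   1.88  0.37  0.79 -0.17]
[[-1.0, 0.5], [-2.0, 1.1], [-3.0, 1.8], [-4.0, 2.4], [-5.0, 3.1], [-5.9, 3.8], [-6.8, 4.5], [-7.7, 5.3], [-8.6, 6.1], [-9.5, 6.9]] end cmd [ 470.3 -275.9] ang -133.5
```

Request:
send_rows(
  rows=[
    {"claw":15,"travel":[-1.0,0.5,0],"delta_rot":[0,0,0]},
    {"claw":15,"travel":[-2.0,1.1,0],"delta_rot":[0,0,0]},
    {"claw":15,"travel":[-3.0,1.8,0],"delta_rot":[0,0,0]},
    {"claw":15,"travel":[-4.0,2.4,0],"delta_rot":[0,0,0]},
    {"claw":15,"travel":[-5.0,3.1,0],"delta_rot":[0,0,0]},
    {"claw":15,"travel":[-5.9,3.8,0],"delta_rot":[0,0,0]},
    {"claw":15,"travel":[-6.8,4.5,0],"delta_rot":[0,0,0]},
    {"claw":15,"travel":[-7.7,5.3,0],"delta_rot":[0,0,0]},
    {"claw":15,"travel":[-8.6,6.1,0],"delta_rot":[0,0,0]},
    {"claw":15,"travel":[-9.5,6.9,0],"delta_rot":[0,0,0]},
  ],
)

```text
clock: 22.3
eef_pos: [470.1, -276.6, 130.9]
orientation: [0.991, -0.135, 0.0, 0.0]
ft_force: [4.5, 3.1, -1.6]
grip_width: 21.2
```

```bash
python3 cs.py 501.1 -243.7; python3 circ.py 501.3 -243.5 470.3 -275.9 -133.5 1.5;python3 -c "
from h import *
shot('side','s11');a=cv2.imread('pics/s11.png')[100:230,250:410];shot('scene','c11');b=cv2.imread('pics/c11.png')[90:220,100:260]
cv2.imwrite('pics/m11.png',np.hstack([cv2.resize(x,(400,325),interpolation=cv2.INTER_CUBIC) for x in(a,b)]))
"
```

```text
clk 22.3 pos [ 470.13 -276.58  130.9 ] r 45.16 ang -133.29 Frad -5.3 Fresist 1.18 Fz -1.64 vt qd 0.028 w 21.2 cl [ 0.8   0.55 -0.5   1.91  0.37  0.77 -0.18]
[[-0.8, 0.6], [-1.6, 1.4], [-2.4, 2.3], [-3.2, 3.2], [-4.0, 4.1], [-4.7, 5.0], [-5.4, 5.9], [-6.1, 6.9], [-6.7, 7.9], [-7.4, 8.9]] end cmd [ 462.9 -267. ] ang -148.5
```

View pics/m11.png

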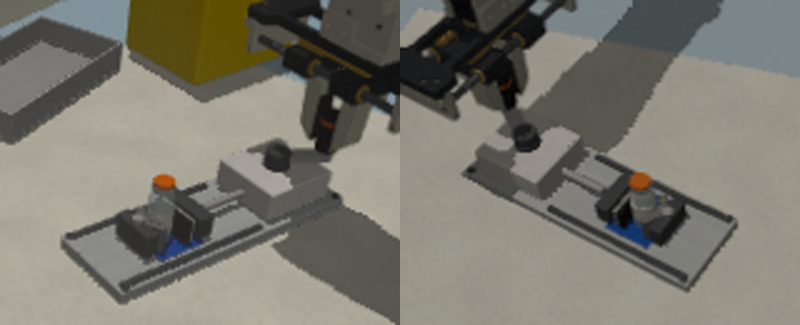

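The vial is upright and nearly in the V, and the crank is still turning free at about 1.2 N.

Request:
send_rows(
  rows=[
    {"claw":15,"travel":[-0.8,0.7,0],"delta_rot":[0,0,0]},
    {"claw":15,"travel":[-1.5,1.5,0],"delta_rot":[0,0,0]},
    {"claw":15,"travel":[-2.2,2.4,0],"delta_rot":[0,0,0]},
    {"claw":15,"travel":[-3.0,3.3,0],"delta_rot":[0,0,0]},
    {"claw":15,"travel":[-3.7,4.2,0],"delta_rot":[0,0,0]},
    {"claw":15,"travel":[-4.4,5.1,0],"delta_rot":[0,0,0]},
    {"claw":15,"travel":[-5.1,6.0,0],"delta_rot":[0,0,0]},
    {"claw":15,"travel":[-5.8,7.0,0],"delta_rot":[0,0,0]},
    {"claw":15,"travel":[-6.4,8.0,0],"delta_rot":[0,0,0]},
    {"claw":15,"travel":[-7.1,9.0,0],"delta_rot":[0,0,0]},
  ],
)

```text
clock: 23.4
eef_pos: [462.9, -267.6, 130.9]
orientation: [0.991, -0.135, 0.0, 0.0]
ft_force: [4.1, 0.8, -2.3]
grip_width: 21.6
```

```bash
python3 cs.py 501.1 -243.7; python3 circ.py 501.6 -243.5 463.2 -266.9 -148.5 1
```

```text
clk 23.4 pos [ 462.87 -267.57  130.89] r 45.07 ang -148.02 Frad -3.87 Fresist 1.46 Fz -2.29 vt qd 0.025 w 21.6 cl [ 0.79  0.54 -0.5   1.94  0.37  0.76 -0.19]
[[-0.4, 0.6], [-0.8, 1.2], [-1.1, 1.9], [-1.5, 2.6], [-1.9, 3.3], [-2.2, 4.0], [-2.5, 4.7], [-2.9, 5.5], [-3.2, 6.2], [-3.5, 6.9]] end cmd [ 459.7 -260. ] ang -158.5
```

```bash
python3 circ.py 501.5 -243.5 463.2 -266.9 -148.5 1.5
```

```text
[[-0.7, 0.9], [-1.2, 1.9], [-1.8, 3.0], [-2.3, 4.0], [-2.8, 5.1], [-3.3, 6.2], [-3.7, 7.3], [-4.1, 8.4], [-4.5, 9.5], [-4.8, 10.6]] end cmd [ 458.4 -256.3] ang -163.5
```

Request:
send_rows(
  rows=[
    {"claw":15,"travel":[-0.6,0.9,0],"delta_rot":[0,0,0]},
    {"claw":15,"travel":[-1.2,1.9,0],"delta_rot":[0,0,0]},
    {"claw":15,"travel":[-1.8,3.0,0],"delta_rot":[0,0,0]},
    {"claw":15,"travel":[-2.3,4.0,0],"delta_rot":[0,0,0]},
    {"claw":15,"travel":[-2.8,5.1,0],"delta_rot":[0,0,0]},
    {"claw":15,"travel":[-3.3,6.2,0],"delta_rot":[0,0,0]},
    {"claw":15,"travel":[-3.7,7.3,0],"delta_rot":[0,0,0]},
    {"claw":15,"travel":[-4.1,8.4,0],"delta_rot":[0,0,0]},
    {"claw":15,"travel":[-4.5,9.5,0],"delta_rot":[0,0,0]},
    {"claw":15,"travel":[-4.8,10.6,0],"delta_rot":[0,0,0]},
  ],
)

```text
clock: 24.4
eef_pos: [458.1, -257.4, 130.9]
orientation: [0.991, -0.135, 0.0, 0.0]
ft_force: [5.1, -1.4, -3.8]
grip_width: 21.5
```

```bash
python3 cs.py 501.1 -243.7; python3 circ.py 501.5 -243.5 458.4 -256.3 -163.5 1
```

```text
clk 24.4 pos [ 458.15 -257.43  130.93] r 45.09 ang -162.28 Frad -4.4 Fresist 2.89 Fz -3.8 vt qd 0.021 w 21.5 cl [ 0.78  0.53 -0.51  1.96  0.37  0.75 -0.21]
[[-0.3, 0.8], [-0.5, 1.5], [-0.7, 2.3], [-0.8, 3.1], [-1.0, 3.8], [-1.1, 4.6], [-1.3, 5.4], [-1.4, 6.1], [-1.5, 6.9], [-1.6, 7.7]] end cmd [ 456.8 -248.6] ang -173.5
```

Stiffening: 2.9 N against 1.2–1.5 N free, so the jaw has made contact. I go on 10°, slowly.

Request:
send_rows(
  rows=[
    {"claw":15,"travel":[-0.2,0.8,0],"delta_rot":[0,0,0]},
    {"claw":15,"travel":[-0.4,1.5,0],"delta_rot":[0,0,0]},
    {"claw":15,"travel":[-0.6,2.3,0],"delta_rot":[0,0,0]},
    {"claw":15,"travel":[-0.8,3.1,0],"delta_rot":[0,0,0]},
    {"claw":15,"travel":[-1.0,3.8,0],"delta_rot":[0,0,0]},
    {"claw":15,"travel":[-1.1,4.6,0],"delta_rot":[0,0,0]},
    {"claw":15,"travel":[-1.3,5.4,0],"delta_rot":[0,0,0]},
    {"claw":15,"travel":[-1.4,6.1,0],"delta_rot":[0,0,0]},
    {"claw":15,"travel":[-1.5,6.9,0],"delta_rot":[0,0,0]},
    {"claw":15,"travel":[-1.6,7.7,0],"delta_rot":[0,0,0]},
  ],
)

```text
clock: 25.4
eef_pos: [456.5, -250.2, 130.9]
orientation: [0.991, -0.135, 0.0, 0.001]
ft_force: [4.9, -3.7, -3.6]
grip_width: 21.4
```

```bash
python3 cs.py 501.1 -243.7; python3 circ.py 501.5 -243.5 456.8 -248.6 -173.5 0.8;python3 -c "
from h import *
shot('side','s12');a=cv2.imread('pics/s12.png')[100:230,250:410];shot('scene','c12');b=cv2.imread('pics/c12.png')[90:220,100:260]
cv2.imwrite('pics/m12.png',np.hstack([cv2.resize(x,(400,325),interpolation=cv2.INTER_CUBIC) for x in(a,b)]))
"
```

```text
clk 25.4 pos [ 456.46 -250.18  130.91] r 45.11 ang -171.74 Frad -4.35 Fresist 4.35 Fz -3.57 vt qd 0.014 w 21.4 cl [ 0.77  0.52 -0.51  1.97  0.37  0.74 -0.22]
[[-0.1, 0.6], [-0.1, 1.3], [-0.2, 1.9], [-0.2, 2.5], [-0.3, 3.1], [-0.3, 3.8], [-0.3, 4.4], [-0.3, 5.0], [-0.3, 5.6], [-0.3, 6.3]] end cmd [ 456.5 -242.3] ang -181.5
```

View pics/m12.png

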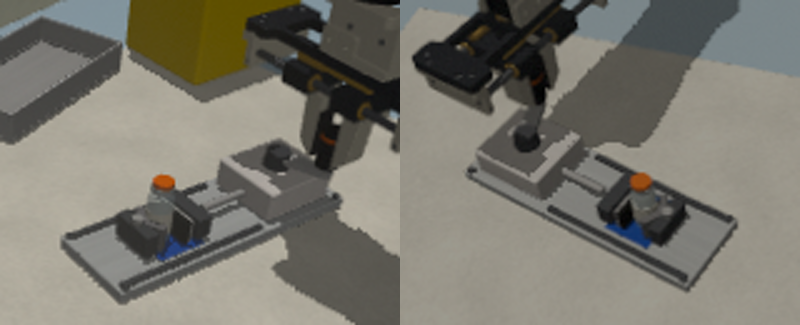

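4.35 N with the vial seated upright. I go 8° more.

Request:
send_rows(
  rows=[
    {"claw":15,"travel":[0,0.6,0],"delta_rot":[0,0,0]},
    {"claw":15,"travel":[-0.1,1.3,0],"delta_rot":[0,0,0]},
    {"claw":15,"travel":[-0.1,1.9,0],"delta_rot":[0,0,0]},
    {"claw":15,"travel":[-0.2,2.5,0],"delta_rot":[0,0,0]},
    {"claw":15,"travel":[-0.2,3.1,0],"delta_rot":[0,0,0]},
    {"claw":15,"travel":[-0.2,3.8,0],"delta_rot":[0,0,0]},
    {"claw":15,"travel":[-0.2,4.4,0],"delta_rot":[0,0,0]},
    {"claw":15,"travel":[-0.2,5.0,0],"delta_rot":[0,0,0]},
    {"claw":15,"travel":[-0.2,5.6,0],"delta_rot":[0,0,0]},
    {"claw":15,"travel":[-0.2,6.3,0],"delta_rot":[0,0,0]},
  ],
)

```text
clock: 26.5
eef_pos: [456.1, -244.2, 130.9]
orientation: [0.991, -0.135, 0.0, 0.001]
ft_force: [4.8, -4.0, -2.5]
grip_width: 21.4
```

```bash
python3 cs.py 501.1 -243.7; python3 circ.py 501.5 -243.5 456.6 -242.3 -181.5 0.4
```

```text
clk 26.5 pos [ 456.06 -244.24  130.91] r 45.05 ang -179.32 Frad -4.76 Fresist 4.08 Fz -2.47 vt qd 0.013 w 21.4 cl [ 0.76  0.52 -0.51  1.98  0.37  0.74 -0.24]
[[-0.1, 0.3], [-0.1, 0.6], [-0.1, 0.9], [-0.0, 1.2], [-0.0, 1.5], [0.0, 1.9], [0.0, 2.2], [0.1, 2.5], [0.1, 2.8], [0.1, 3.1]] end cmd [ 456.7 -239.2] ang -185.5
```

Readings carry about ±0.4 N of noise; the slope and the following error put it at about 4.5 N now. I go 6° more.

```bash
python3 circ.py 501.5 -243.5 456.6 -242.3 -181.5 0.6
```

```text
[[-0.1, 0.4], [-0.1, 0.9], [-0.0, 1.4], [0.0, 1.9], [0.0, 2.3], [0.1, 2.8], [0.1, 3.3], [0.2, 3.7], [0.2, 4.2], [0.3, 4.7]] end cmd [ 456.9 -237.6] ang -187.5
```

Request:
send_rows(
  rows=[
    {"claw":15,"travel":[0,0.4,0],"delta_rot":[0,0,0]},
    {"claw":15,"travel":[0,0.9,0],"delta_rot":[0,0,0]},
    {"claw":15,"travel":[0,1.4,0],"delta_rot":[0,0,0]},
    {"claw":15,"travel":[0.1,1.9,0],"delta_rot":[0,0,0]},
    {"claw":15,"travel":[0.1,2.3,0],"delta_rot":[0,0,0]},
    {"claw":15,"travel":[0.1,2.8,0],"delta_rot":[0,0,0]},
    {"claw":15,"travel":[0.2,3.3,0],"delta_rot":[0,0,0]},
    {"claw":15,"travel":[0.2,3.7,0],"delta_rot":[0,0,0]},
    {"claw":15,"travel":[0.2,4.2,0],"delta_rot":[0,0,0]},
    {"claw":15,"travel":[0.3,4.7,0],"delta_rot":[0,0,0]},
  ],
)

```text
clock: 27.5
eef_pos: [456.2, -239.8, 130.9]
orientation: [0.991, -0.135, 0.0, 0.001]
ft_force: [4.0, -5.7, -2.8]
grip_width: 21.3
```

```bash
python3 cs.py 501.1 -243.7; python3 circ.py 501.5 -243.5 456.9 -237.6 -187.5 0.4
```

```text
clk 27.5 pos [ 456.18 -239.8   130.89] r 45.09 ang 175.03 Frad -4.44 Fresist 5.31 Fz -2.77 vt qd 0.011 w 21.3 cl [ 0.76  0.52 -0.51  1.98  0.37  0.73 -0.24]
[[0.0, 0.3], [0.1, 0.6], [0.1, 0.9], [0.2, 1.2], [0.2, 1.5], [0.3, 1.8], [0.3, 2.1], [0.4, 2.5], [0.4, 2.8], [0.5, 3.1]] end cmd [ 457.4 -234.5] ang -191.5
```

About 5.0–5.3 N, in the band. One last 4° to sit mid-band.

Request:
send_rows(
  rows=[
    {"claw":15,"travel":[0,0.3,0],"delta_rot":[0,0,0]},
    {"claw":15,"travel":[0.1,0.6,0],"delta_rot":[0,0,0]},
    {"claw":15,"travel":[0.1,0.9,0],"delta_rot":[0,0,0]},
    {"claw":15,"travel":[0.2,1.2,0],"delta_rot":[0,0,0]},
    {"claw":15,"travel":[0.2,1.5,0],"delta_rot":[0,0,0]},
    {"claw":15,"travel":[0.3,1.8,0],"delta_rot":[0,0,0]},
    {"claw":15,"travel":[0.3,2.1,0],"delta_rot":[0,0,0]},
    {"claw":15,"travel":[0.4,2.5,0],"delta_rot":[0,0,0]},
    {"claw":15,"travel":[0.4,2.8,0],"delta_rot":[0,0,0]},
    {"claw":15,"travel":[0.5,3.1,0],"delta_rot":[0,0,0]},
  ],
)

```text
clock: 28.5
eef_pos: [456.5, -236.9, 130.9]
orientation: [0.991, -0.136, -0.0, 0.001]
ft_force: [3.6, -7.1, -2.6]
grip_width: 21.2
```

```bash
python3 cs.py 501.1 -243.7
```

```text
clk 28.5 pos [ 456.53 -236.86  130.88] r 45.09 ang 171.27 Frad -4.67 Fresist 6.42 Fz -2.56 vt qd 0.007 w 21.2 cl [ 0.75  0.51 -0.51  1.98  0.37  0.73 -0.25]
```

6.4 N raw, about 5.6 by the fit, so I stop here. I relax the lead, open and lift clear.

Request:
send_rows(
  rows=[
    {"claw":15,"travel":[-0.3,-1.0,0],"delta_rot":[0,0,0]},
    {"claw":15,"travel":[-0.6,-1.8,0.1],"delta_rot":[0,0,0]},
    {"claw":15,"travel":[-0.6,-1.8,0.1],"delta_rot":[0,0,0]},
    {"claw":30,"travel":[-0.6,-1.8,0.1],"delta_rot":[0,0,0]},
    {"claw":46,"travel":[-0.6,-1.8,0.1],"delta_rot":[0,0,0]},
    {"claw":46,"travel":[-0.6,-1.8,0.1],"delta_rot":[0,0,0]},
    {"claw":46,"travel":[-0.6,-1.8,0.1],"delta_rot":[0,0,0]},
    {"claw":46,"travel":[-0.6,-1.8,10],"delta_rot":[0,0,0]},
    {"claw":46,"travel":[-0.6,-1.8,30],"delta_rot":[0,0,0]},
    {"claw":46,"travel":[-0.6,-1.8,55],"delta_rot":[0,0,0]},
  ],
)

```text
clock: 29.5
eef_pos: [455.9, -236.4, 186.4]
orientation: [0.991, -0.134, -0.001, -0.0]
ft_force: [-0.1, 0.0, 0.1]
grip_width: 45.7
```

Request:
send_rows(
  rows=[
    {"claw":46,"travel":[-5,-5,30],"delta_rot":[0,0,0]},
    {"claw":46,"travel":[-15,-20,60],"delta_rot":[0,0,0]},
    {"claw":46,"travel":[-25,-40,90],"delta_rot":[0,0,0]},
    {"claw":46,"travel":[-25,-60,110],"delta_rot":[0,0,0]},
    {"claw":46,"travel":[-25,-60,110],"delta_rot":[0,0,0]},
    {"claw":46,"travel":[-25,-60,110],"delta_rot":[0,0,0]},
    {"claw":46,"travel":[-25,-60,110],"delta_rot":[0,0,0]},
    {"claw":46,"travel":[-25,-60,110],"delta_rot":[0,0,0]},
    {"claw":46,"travel":[-25,-60,110],"delta_rot":[0,0,0]},
    {"claw":46,"travel":[-25,-60,110],"delta_rot":[0,0,0]},
  ],
)

```text
clock: 30.5
eef_pos: [431.5, -296.3, 295.5]
orientation: [0.991, -0.134, -0.0, -0.0]
ft_force: [0.3, 0.9, -0.2]
grip_width: 46.0
```

```bash
python3 st.py
python3 - <<'E'
from h import *
shot('side','s13');shot('scene','c13');shot('wrist','w13')
a=cv2.imread('pics/s13.png')[100:230,250:410];b=cv2.imread('pics/c13.png')[90:220,100:260]
cv2.imwrite('pics/m13.png',np.hstack([cv2.resize(x,(400,325),interpolation=cv2.INTER_CUBIC) for x in(a,b)]))
og=np.array([527.8,-147.3]);ey=np.array([.2664,.9639]);ex=np.array([.9639,-.2664])
for t in('s13','c13','w13'):
    im,W=world(t);hsv=cv2.cvtColor(im,cv2.COLOR_RGB2HSV);H,S,V=[hsv[...,i] for i in range(3)]
    m=(H>3)&(H<16)&(S>150)&(W[...,2]>50)&(W[...,1]<0)&(W[...,1]>-170)&(W[...,0]>480)&(W[...,0]<620)
    t2=m&(W[...,2]>68)
    if t2.sum():
        c=np.array(cv2.minEnclosingCircle(W[t2][:,:2].astype(np.float32))[0]);d=c-og
        print(t,'cap clamp x,y',(d@ex).round(1),(d@ey).round(1),'top z',np.median(W[t2][:,2]).round(1))
    g=(np.hypot(W[...,0]-456.5,W[...,1]+237)<20)&(W[...,2]>94)&(W[...,2]<104)
    if g.sum(): print('  grip',cv2.minEnclosingCircle(W[g][:,:2].astype(np.float32)))
E
```

```text
30.5 [ 0.949  0.329 -0.578  1.778  0.2    1.094  0.034] [ 431.49 -296.3   295.46] 0.004 [ 0.27  0.89 -0.2 ] 46.0
[ 9.64e-01 -2.66e-01 -7.00e-04] [-6.e-04  5.e-04 -1.e+00]
clamp xy -53.14238116416736 -169.28162671607103
s13 cap clamp x,y 0.0 41.7 top z 71.9
  grip ((456.3040771484375, -244.71026611328125), 10.645687103271484)
c13 cap clamp x,y 1.0 38.8 top z 72.6
  grip ((457.8433532714844, -245.7222137451172), 10.305434226989746)
  grip ((456.6385192871094, -245.01673889160156), 11.193570137023926)
```

View pics/m13.png

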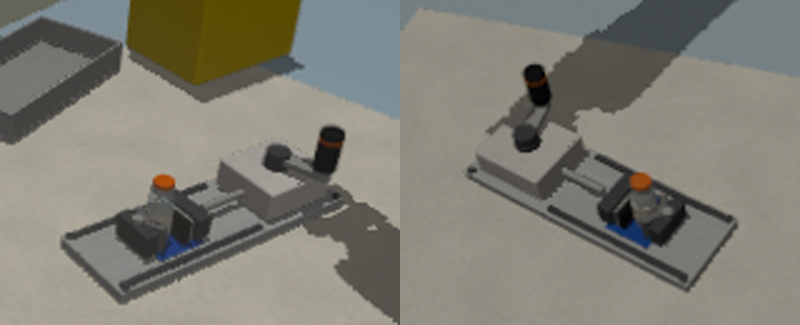

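View pics/c13.png

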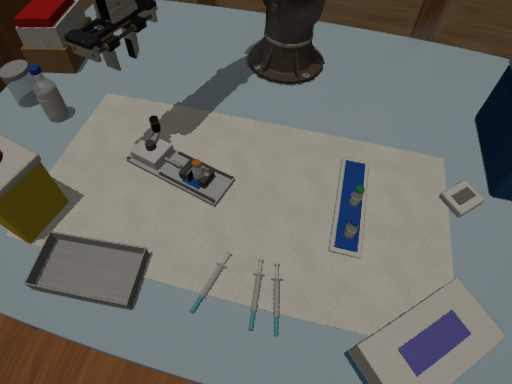

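The vial is upright in the V, held by the jaw, and everything else is in place. The grip now stands at (456.6,-245), about 10° behind where I let go (456.5,-236.9). I check whether it is still creeping.

Request:
send_rows(
  rows=[
    {"claw":46,"travel":[0,0,0],"delta_rot":[0,0,0]},
    {"claw":46,"travel":[0,0,0],"delta_rot":[0,0,0]},
    {"claw":46,"travel":[0,0,0],"delta_rot":[0,0,0]},
    {"claw":46,"travel":[0,0,0],"delta_rot":[0,0,0]},
    {"claw":46,"travel":[0,0,0],"delta_rot":[0,0,0]},
    {"claw":46,"travel":[0,0,0],"delta_rot":[0,0,0]},
    {"claw":46,"travel":[0,0,0],"delta_rot":[0,0,0]},
    {"claw":46,"travel":[0,0,0],"delta_rot":[0,0,0]},
    {"claw":46,"travel":[0,0,0],"delta_rot":[0,0,0]},
    {"claw":46,"travel":[0,0,0],"delta_rot":[0,0,0]},
  ],
)

```text
clock: 31.65
eef_pos: [431.5, -296.8, 295.9]
orientation: [0.991, -0.135, 0.0, 0.0]
ft_force: [0.3, 0.3, -0.3]
grip_width: 45.8
```

Run:
```python
from h import *
shot('side','s14');shot('wrist','w14')
og=np.array([527.8,-147.3]);ey=np.array([.2664,.9639]);ex=np.array([.9639,-.2664])
def grip(t):
    im,W=world(t)
    g=(np.hypot(W[...,0]-458,W[...,1]+237)<28)&(W[...,2]>94)&(W[...,2]<104)
    if g.sum()>5: c=np.array(cv2.minEnclosingCircle(W[g][:,:2].astype(np.float32))[0]); return c.round(1),np.degrees(np.arctan2(c[1]+243.7,c[0]-501.1)).round(1)
for t in('side0','w1b','s9','s12','s13','w13','s14','w14'): print(t,grip(t))
for t in('w13','w14','s13','s14'):
    im,W=world(t);d=W[...,:2]-og;X=d@ex;Y=d@ey;Z=W[...,2]
    m=(abs(X)>13)&(abs(X)<20)&(Y>5)&(Y<36)&(Z>33)&(Z<39)
    if m.sum(): print(t,'jaw face y',np.percentile(Y[m],[1,98]).round(1),m.sum())
a=cv2.imread('pics/w14.png');cv2.imwrite('pics/w14c.png',a)
```

```text
side0 (array([ 458.6, -229. ]), np.float64(160.9))
w1b (array([ 459. , -229.8]), np.float64(161.8))
s9 (array([ 456.9, -229. ]), np.float64(161.6))
s12 (array([ 457.6, -241.7]), np.float64(177.4))
s13 (array([ 456.3, -244.7]), np.float64(-178.7))
w13 (array([ 456.6, -245. ]), np.float64(-178.3))
s14 (array([ 455.2, -243.9]), np.float64(-179.7))
w14 (array([ 456.7, -245.4]), np.float64(-177.8))
w13 jaw face y [ 5.2 16.4] 151
w14 jaw face y [ 5.2 15.9] 149
s13 jaw face y [ 5.8 30.7] 29
s14 jaw face y [ 5.4 29.7] 29
```

View pics/w14c.png

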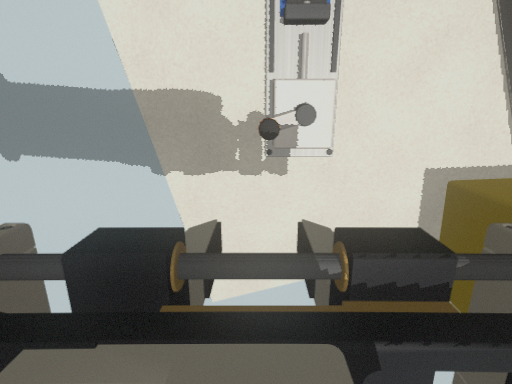

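```bash
python3 -c "
from cell import ticket
print(ticket.hand_in())"
```

```text
the job is handed in; nothing more can be done
None
```

The orange-capped vial is clamped upright between the jaw and the stop, and I handed the job in at about 32 s.

- **Placing:** I stood the vial on the bed at the nest point. The measured TCP was within 0.5 mm of it, and I lowered until I felt the bed (8.7 N).
- **Winding:** I took the spinning grip once and wound clockwise about 711° without letting go. Turning free took roughly 1–1.8 N once I had centred the circle (2.5–2.8 N before that). It stiffened at about 685°. The last five readings were 2.9, 4.4, 4.1, 5.3 and 6.4 N. Allowing for about ±0.4 N of noise, that is roughly 5.6 N where I stopped.
- **Last checks:** In the pictures the vial stands upright, held between jaw and stop. Its axis is at clamp y 39–42 mm, as predicted from the stop, with its top at 72 mm. The green and blue vials and the syringes look undisturbed. The hand was about 200 mm above the clamp, touching nothing.

**Disagreements:**
- **Crank springback:** After I let go, the crank sprang back about 10° (0.6 mm of jaw travel). A second look about a second later showed it had stopped, within the measuring error. It was still about 20° past first contact, so the vial should still be held, but with less force than at the stop point. I did not re-tighten, because the task asked for one go.
- **Last reading:** The final 6.4 N was near the top of the 4.5–6.5 N band. It is higher than the trend of the earlier readings suggests.

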